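# Pack the ward case from the delivery bin

### The arm

A 6-joint arm with a two-finger parallel gripper is mounted at the origin on the work surface. World frame = base frame: x ahead of the robot, y to its left, z up, the work surface at z = 0. Lengths are in mm, angles in rad, forces in N, time in s.
With the tool pointing down it reaches from about 400 to 925 mm from the base axis. Payload 12.5 kg.
Tool frame: the origin (TCP) lies at the very end of the fingers, on their centre line; the grasp point (between the pads) lies 19 mm behind it (grasp_offset is the distance from the TCP to the grasp point, in mm); z points along the fingers, y is the line along which they close (so a half turn about z gives the same grasp; the last joint's range is limited). The gripper opens to 95 mm and grips with 3 to 60 N. Pads are 20 mm wide; open, the fingers measure 119 mm over their backs; the gripper's body (75 mm by 180 mm) begins 59 mm behind the grasp point.
Start: joints at [1.204, 0.491, 1.559, -0, 1.092, -0.106], TCP at [161.141, 603.888, 214.661] pointing down, gripper open.
Joint ranges: [-3.1, 3.1], [-0.84, 2.19], [0.05, 2.79], [-1.13, 4.28], [0.06, 2.93], [-2.69, 2.69]. Speed limits (rad/s): [2.22, 2.22, 2.79, 3.14, 3.14, 3.14].

### API

Orientations are given as a rotation vector (axis times angle).
In Python, from plant import observe, grab_frame, camera_params, sign_off, search_frame, tip_of, grasp_offset gives the robot as it stands. The module is installed in compiled form; this text tells all that it offers.
- The arm moves only by the tool play_rows, never from a script. Its argument "plan" is a list of rows, each a list of 3 entries, a list of its own where there are three numbers: the shift along the tool's x, y, z in units of 250 mm (1.0 is 250 mm), then the turn, a rotation vector about the tool's x, y, z in units of 120 degrees (1.0 is 120 degrees), then the opening, from 0 (shut) to 1 (fully open). A call has 1 to 8 rows; each row is the pose to reach, as a shift and turn from the pose commanded when the call began, along the tool's axes at that moment; what a row does not reach only later rows make up. A row lasts 1/12 s, in which the tool goes at most 41.7 mm and 7.16 degrees, less where a joint would pass 70% of its speed; a pose out of reach is approached as far as the arm can. A call with a number of a shift or a turn outside -1 to 1 is refused whole. A call with a gripper value outside its range is refused whole. The fingers move at their own pace and stop on an object; "force" is the grip in N (left out, the last holds). Time passes only in rows, so rows that repeat a pose let the fingers close. It gives the time, the measured TCP pose, the force, the opening and the grip force at its end, in the units of the state.
- observe(): the state, without advancing time (a new reading comes with each control period).
- grab_frame(name): name is "scene" or "top"; returns the picture (420x560x3 uint8, red, green, blue); there is no depth.
- camera_params(name): a dict with "mtx" (3x3 intrinsics, pixels), "D" ([k1, k2, p1, p2, k3] as OpenCV has them; the pictures are not rectified), "R" (3x3) and "t" (3): a world point X has camera coordinates R X + t. Camera axes: x right, y down, z forward; pixel columns grow to the right and rows downward; lengths in mm; the calibration is good to about 2 mm. A picture is of the moment at which its call begins. camera_params takes no time and is no camera call.
- sign_off(): hands the job in; it is judged then, once.
Trained networks look in the newest picture that a camera, given by its name, has taken for a name from the list of things; names that differ only in an ending like _2 or _b are one class to them, and where a whole thing is asked for, a point or a joint stands for the part that bears it (a point fixed in the world has none). Each returns a list of dicts, best first, with "conf" (0 to 1); they miss things now and then, are a little off and sometimes report something else, mostly with a low value. They report only what shows in the picture. A call takes as long as a camera call. They do not tell look-alikes from the thing itself.
- search_frame(camera, label): "at" ([x, y, z] in mm, in world coordinates, good to about 4 mm: the middle of the surface that is visible of it).
- tip_of(camera, label): "at" ([x, y, z] in mm, in world coordinates, good to about 4 mm: a listed point, or the origin of a listed thing).
The state is a dict: "time_s": time; "joints": joint angles; "qd": joint speeds; "joint_efforts": joint torques, N m; "tool_pos": TCP position; "ee_rot": TCP orientation; "ft_force": force on the tool from outside, world axes, zero at the start; "ft_torque": the same for the moment, N m; "opening": opening from 0.0 (shut) to 1.0 (fully open); "grip_force": force on a finger pad.
Only numpy, scipy, OpenCV 4.12 (cv2) and the standard library are available. Lean on these libraries where they do the work, as an engineer would, in place of code of your own. Each camera call takes 0.05 s, during which the arm holds its last target. There are 200 camera calls.

### The job

Swing the lid of the grey ward case right back to upright or a little beyond and look inside: one compartment already holds a jar, the other a carton. Lift everything out of the blue delivery bin piece by piece and stand it upright on the floor of the case, jars in the compartment with the jar and cartons in the one with the carton, and only when all is packed shut the lid fully. Leave the things already packed in their compartments and do not shift anything else on the table.

Things in the scene. Friction and masses are not known exactly. Their poses are not given: they have to be found in the camera images.
- case: Grey ward case fixed to the table, 200 mm (its x) by 390 mm (its y) by 90 mm tall, walls and floor 6 mm. A full-height 6 mm wall at its y = 0 makes two equal compartments (188 by 186 mm inside), on its +y and -y sides. Origin at the centre of its underside; x points away from the robot, z up. May stand left or right of the midline. The lid hides the inside at the start.
- lid (a joint): Angle of the case's stiff grey lid (200 x 390 x 8 mm) about its hinge along the far (+x) rim: 0 shut, 1.57 upright, 1.9 the stop. It stays at whatever angle it is left; about 2 to 3 N at the handle moves it.
- lid_handle (a point): Middle of the lid's black bar handle: a round bar 11 mm thick and 100 mm long, parallel to the hinge (case y), 35 mm off the lid's outer face and 30 mm in from its free edge; with the lid shut 170 mm nearer the robot than the hinge and 43 mm above it. Turns with the lid.
- lid_hinge (a point): Middle of the hinge line, at the top of the case's far rim; the hinge axis is the case's y axis.
- bin: Blue open delivery bin fixed to the table, outer size 220 mm (its x) by 300 mm (its y), 38 mm tall, walls and floor 5 mm. Origin at the centre of its underside. It stands on the other side of the midline from the case.
- jar1: Round straight-sided white plastic jar with a grey cap, 50 mm across, 70 mm tall, about 0.14 kg, heavy at the bottom. Origin at the centre of its underside, z up along its axis when it stands. Stands in the blue delivery bin at the start; may be absent (None).
- jar2: Round straight-sided white plastic jar with a grey cap, 50 mm across, 70 mm tall, about 0.14 kg, heavy at the bottom. Origin at the centre of its underside, z up along its axis when it stands. Stands in the blue delivery bin at the start; may be absent (None).
- jar3: Round straight-sided white plastic jar with a grey cap, 50 mm across, 70 mm tall, about 0.14 kg, heavy at the bottom. Origin at the centre of its underside, z up along its axis when it stands. Stands in the blue delivery bin at the start; may be absent (None).
- carton1: Upright rectangular white paper-board carton with a grey band, 46 mm (its x) by 62 mm (its y) by 70 mm tall (its z), about 0.12 kg, heavy at the bottom. Origin at the centre of its underside. Stands in the blue delivery bin at the start; may be absent (None).
- carton2: Upright rectangular white paper-board carton with a grey band, 46 mm (its x) by 62 mm (its y) by 70 mm tall (its z), about 0.12 kg, heavy at the bottom. Origin at the centre of its underside. Stands in the blue delivery bin at the start; may be absent (None).
- carton3: Upright rectangular white paper-board carton with a grey band, 46 mm (its x) by 62 mm (its y) by 70 mm tall (its z), about 0.12 kg, heavy at the bottom. Origin at the centre of its underside. Stands in the blue delivery bin at the start; may be absent (None).
- jar_packed: Round straight-sided white plastic jar with a grey cap, 50 mm across, 70 mm tall, about 0.14 kg, heavy at the bottom. Origin at the centre of its underside, z up along its axis when it stands. Already packed: stands in one compartment of the case, which is the jars' compartment this time.
- carton_packed: Upright rectangular white paper-board carton with a grey band, 46 mm (its x) by 62 mm (its y) by 70 mm tall (its z), about 0.12 kg, heavy at the bottom. Origin at the centre of its underside. Already packed: stands in the other compartment of the case, which is the cartons' compartment this time.
- amber_bottle: Bystander: round amber glass bottle, 60 mm across, 120 mm tall. Origin at the centre of its underside. Not to be moved.
- mortar: Bystander: white ceramic bowl, 100 mm across, 60 mm tall. Origin at the centre of its underside. Not to be moved.
- calculator: Bystander: flat white desk calculator, 140 x 85 x 16 mm. Origin at the centre of its underside. Not to be moved.
- measuring_cup: Bystander: clear plastic cup, 70 mm across, 70 mm tall. Origin at the centre of its underside. Not to be moved.
- tape: Bystander: roll of tape lying flat, 90 mm across, 20 mm tall. Origin at the centre of its underside. Not to be moved.
- spatula: Bystander: spatula lying flat on the table, near the table's left side. Not to be moved.
There are look-alikes about, which are no part of the job. Leave any orange look-alike of the jar1 alone.

How it is judged:
By the outcome, as a careful person would: the job done as asked, in the order asked, and still so for the second after the job is handed in, with the robot touching nothing.
Of jar1, jar2, jar3, carton1, carton2, carton3 only 4 to 6 are there at a start; the rules pass over those that are not, and their reading is None.
At some moment in a run one of jar1, jar2, jar3, carton1, carton2, carton3 may be knocked a few centimetres aside while the robot is not near it.
It also fails if it takes over 210 s, if anything falls off the work surface, if the arm or the gripper's body presses on something with over 40 N, if the wrist force passes 120 N, or if a joint passes its speed limit or range.

## Working session

There is one attempt and no reset: what is moved stays moved. The work goes in short steps, Python scripts to look and compute and a tool call to move; the robot and the scene stay as the last step left them, time stands still between calls to the robot, and variables do not carry over. Pictures are saved under pics/ and viewed, at most 14 in all, crops included, and the job is handed in when it is done.

Besides the shell and the picture viewer there is one more tool, called after ">>>" by a JSON object that holds its "api" and its "payload". play_rows: Moves the arm, as the interface text tells. Shifts and turns lie within -1 to 1; 1 stands for 250 mm of shift or 120 degrees of turn. Its arguments: {"type":"object","properties":{"plan":{"type":"array","items":{"type":"array"}},"force":{"type":"number"}},"required":["plan"]}

```bash
mkdir -p pics
cat > h.py <<'E'
import numpy as np, cv2
from scipy.spatial.transform import Rotation as Ro
from plant import *
def save(cam,name):
    im=grab_frame(cam); cv2.imwrite('pics/'+name,im[:,:,::-1]); return im
def ray(cam,uv):
    p=camera_params(cam); K,D,R,t=[np.array(p[k],float) for k in('mtx','D','R','t')]
    n=cv2.undistortPoints(np.array([[uv]],float),K,D)[0,0]
    return -R.T@t, R.T@np.array([n[0],n[1],1])
def at_z(cam,uv,z):
    o,d=ray(cam,uv); return o+d*(z-o[2])/d[2]
def proj(cam,X):
    p=camera_params(cam); K,D,R,t=[np.array(p[k],float) for k in('mtx','D','R','t')]
    return cv2.projectPoints(np.array(X,float).reshape(-1,3),cv2.Rodrigues(R)[0],t,K,D)[0].reshape(-1,2)
E
python3 - <<'E'
from h import *
s=observe(); print({k:np.round(v,3) for k,v in s.items()}); print(grasp_offset)
print(Ro.from_rotvec(s['ee_rot']).as_matrix().round(3))
for c in('scene','top'):
    save(c,c+'0.png'); p=camera_params(c); print(c,np.round(-np.array(p['R']).T@p['t']),np.round(p['R'],2).tolist(),np.round(p['mtx']).tolist())
    for l in('case','lid_handle','lid_hinge','bin','jar1','carton1','amber_bottle','mortar','calculator','measuring_cup','tape','spatula'):
        print(c,l,[(np.round(d['at']).tolist(),round(d['conf'],2)) for d in tip_of(c,l)])
E
```

```text
{'time_s': np.float64(0.0), 'joints': array([ 1.204,  0.492,  1.559, -0.   ,  1.092, -0.106]), 'qd': array([-0.002,  0.   ,  0.002,  0.   ,  0.001, -0.001]), 'joint_efforts': array([ 0.0000e+00, -6.1266e+01, -2.5818e+01,  6.9000e-02,  4.8000e-02,
       -0.0000e+00]), 'tool_pos': array([161.042, 603.631, 214.04 ]), 'ee_rot': array([-4.080e-01, -3.115e+00,  2.000e-03]), 'ft_force': array([-0.156, -0.251,  0.378]), 'ft_torque': array([ 0.024,  0.029, -0.027]), 'grip_force': np.float64(0.0), 'opening': np.float64(1.0)}
18.8
[[-0.966  0.258 -0.   ]
 [ 0.258  0.966 -0.001]
 [ 0.    -0.001 -1.   ]]
scene [1029.  907. 1327.] [[-0.88, 0.47, 0.01], [0.36, 0.69, -0.63], [-0.3, -0.55, -0.78]] [[538.0, 0.0, 285.0], [0.0, 538.0, 209.0], [0.0, 0.0, 1.0]]
scene case [([521.0, -195.0, -2.0], 0.74), ([750.0, 158.0, 1.0], 0.25)]
scene lid_handle [([463.0, -197.0, 164.0], 0.58), ([448.0, 119.0, 6.0], 0.24)]
scene lid_hinge [([617.0, -193.0, 92.0], 0.84)]
scene bin [([501.0, 216.0, -0.0], 0.73), ([787.0, 26.0, -4.0], 0.64)]
scene jar1 [([302.0, 229.0, 2.0], 0.88), ([552.0, 208.0, 4.0], 0.87), ([450.0, 2
[... 900 characters left out ...]
 -143.0, 0.0], 0.29)]
top bin [([503.0, 216.0, -0.0], 0.87)]
top jar1 [([548.0, 208.0, 2.0], 0.81), ([726.0, 271.0, 3.0], 0.71), ([301.0, 231.0, -0.0], 0.69), ([443.0, 120.0, 6.0], 0.66), ([447.0, 212.0, 3.0], 0.58), ([786.0, 27.0, 2.0], 0.36)]
top carton1 [([572.0, 314.0, 5.0], 0.76), ([466.0, 314.0, 11.0], 0.72), ([538.0, 119.0, 1.0], 0.55)]
top amber_bottle [([787.0, 26.0, 3.0], 0.71), ([460.0, 518.0, 1.0], 0.52)]
top mortar [([736.0, -141.0, 3.0], 0.77)]
top calculator [([751.0, 163.0, -2.0], 0.63)]
top measuring_cup [([694.0, -22.0, -0.0], 0.93)]
top tape [([390.0, -482.0, 4.0], 0.91), ([463.0, -199.0, 162.0], 0.6)]
top spatula [([462.0, 517.0, 1.0], 0.97), ([388.0, -479.0, 4.0], 0.71)]
```

View pics/scene0.png

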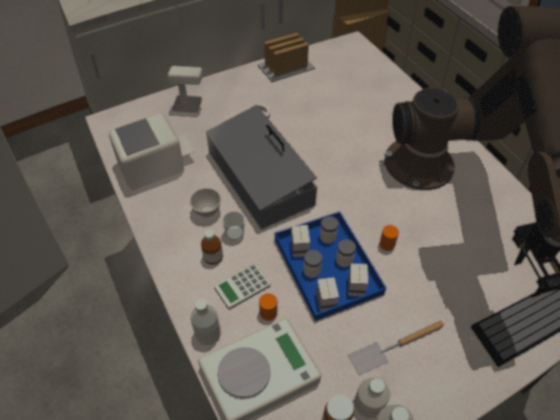

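View pics/top0.png

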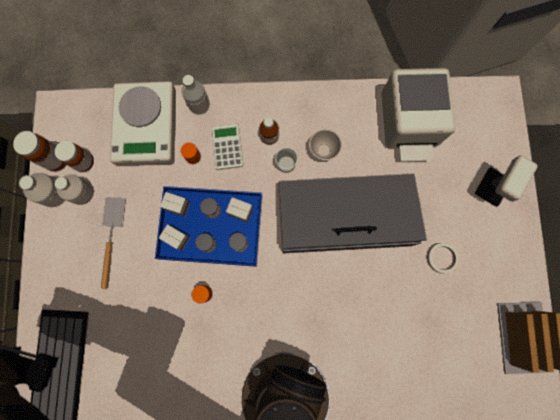

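Scene: the case (grey, lid slightly ajar) at scene px (260,165). The bin (blue) is at (330,262), with 3 jars at (330,230), (346,253), (313,263) and 3 cartons at (301,240), (358,279), (328,291). Candidates for a jar are those three plus two orange look-alikes at (389,237) and (268,306), which I exclude, and pale bottles at (205,318) and (375,390), which are not jars. Next is a close crop check plus yaw measurement.

Run:
```python
from h import *
a=cv2.imread('pics/scene0.png')[205:325,265:395]; b=cv2.imread('pics/top0.png')[180:275,150:270]
a=cv2.resize(a,None,fx=3.2,fy=3.2*1,interpolation=cv2.INTER_CUBIC); b=cv2.resize(b,(380,384*95//120+0),interpolation=cv2.INTER_CUBIC)
o=np.zeros((400,800,3),np.uint8); o[:384,:416]=a[:384,:416]; o[:b.shape[0],418:798]=b
cv2.imwrite('pics/crop0.png',o)
g=grab_frame('top')
# case lid corners (top px guesses), bin corners
for uv,z in [((279,185),90),((416,175),90),((163,188),38),((261,193),38),((256,265),38),((157,261),38),((335,231),164),((374,228),164)]: print(uv,at_z('top',uv,z).round())
for X in [(617,0,90),(617,-390,90)]: print(proj('top',X))
```

```text
(279, 185) [607.   0.  90.]
(416, 175) [ 626. -396.   90.]
(163, 188) [621. 352.  38.]
(261, 193) [597.  55.  38.]
(256, 265) [383.  74.  38.]
(157, 261) [401. 365.  38.]
(335, 231) [ 461. -144.  164.]
(374, 228) [ 466. -247.  164.]
[[279.06765314 181.74741375]]
[[414.33097542 177.97883387]]
```

View pics/crop0.png

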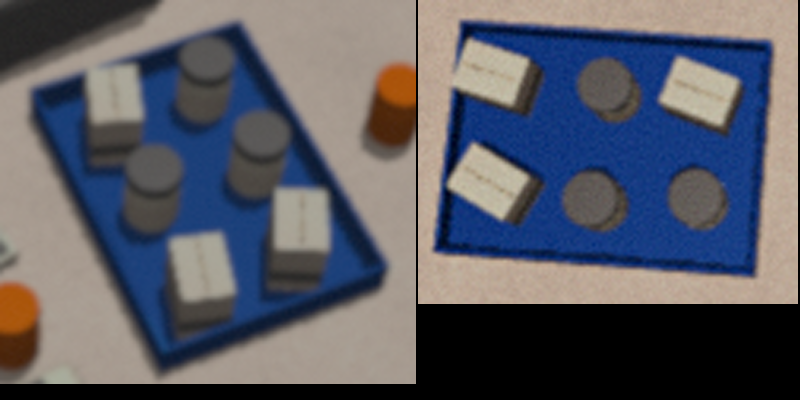

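Crop confirms three white jars and three cartons; orange ones are outside the bin. Case yaw ≈ +2.75°, lid ajar ≈ 0.18 rad. Moving toward the handle.

>>> {"api": "play_rows", "payload": {"plan": [[[-0.96, -0.5, -0.28], [0, 0, 0.45], 1], [[-0.96, -0.5, -0.28], [0, 0, 0.45], 1], [[-0.96, -0.5, -0.28], [0, 0, 0.45], 1], [[-0.96, -0.5, -0.28], [0, 0, 0.45], 1], [[-0.96, -0.5, -0.28], [0, 0, 0.45], 1], [[-0.96, -0.5, -0.28], [0, 0, 0.45], 1], [[-0.96, -0.5, -0.28], [0, 0, 0.45], 1], [[-0.96, -0.5, -0.28], [0, 0, 0.45], 1]]}}

```text
time_s: 2.02
tool_pos: [364.4, 418.5, 286.3]
ee_rot: [1.791, 2.579, 0.004]
ft_force: [-0.1, 0.0, -0.4]
opening: 1.001
grip_force: 0.0
```

```bash
cat >> h.py <<'E'
def go(target, yaw_y=None, s=None):
    """shift (units) and turn to world target; yaw_y = wanted angle of tool y (deg), tool down"""
    s=s or observe(); R=Ro.from_rotvec(s['ee_rot']); T=np.zeros(3); p=np.array(s['tool_pos'])
    if yaw_y is not None:
        a=np.radians(yaw_y); y=np.array([np.cos(a),np.sin(a),0]); z=np.array([0,0,-1]); 
        W=np.c_[np.cross(y,z),y,z]; T=(R.inv()*Ro.from_matrix(W)).as_rotvec()
    print('at',p.round(1),'yawy',np.degrees(np.arctan2(*R.as_matrix()[[1,0],1])).round(2),'shift',(R.inv().apply(np.array(target)-p)/250).round(3),'turn',(np.degrees(T)/120).round(3))
E
python3 -c "
from h import *
go((440,200,285),2.75)
s=observe();print(s['joints'].round(2),s['time_s'])"
```

```text
at [364.4 418.5 286.3] yawy 20.44 shift [-0.925 -0.022  0.005] turn [ 0.001 -0.     0.147]
[ 0.74  0.32  1.64 -0.    1.18  0.38] 2.0167
```

>>> {"api": "play_rows", "payload": {"plan": [[[-0.92, -0.02, 0], [0, 0, 0.147], 1], [[-0.92, -0.02, 0], [0, 0, 0.147], 1], [[-0.92, -0.02, 0], [0, 0, 0.147], 1], [[-0.92, -0.02, 0], [0, 0, 0.147], 1], [[-0.92, -0.02, 0], [0, 0, 0.147], 1], [[-0.92, -0.02, 0], [0, 0, 0.147], 1], [[-0.92, -0.02, 0], [0, 0, 0.147], 1]]}}

```text
time_s: 2.6
tool_pos: [439.9, 201.5, 284.8]
ee_rot: [2.158, 2.282, 0.0]
ft_force: [-1.2, 0.5, -0.9]
opening: 1.002
grip_force: 0.0
```

>>> {"api": "play_rows", "payload": {"plan": [[[-0.96, 0, 0], [0, 0, 0], 0.5], [[-0.96, 0, 0], [0, 0, 0], 0.5], [[-0.96, 0, 0], [0, 0, 0], 0.5], [[-0.96, 0, 0], [0, 0, 0], 0.5], [[-0.96, 0, 0], [0, 0, 0], 0.5], [[-0.96, 0, 0], [0, 0, 0], 0.5], [[-0.96, 0, 0], [0, 0, 0], 0.5]]}}

```text
time_s: 3.18
tool_pos: [453.5, -38.6, 284.7]
ee_rot: [2.158, 2.282, -0.0]
ft_force: [-1.1, 0.6, 0.5]
opening: 0.566
grip_force: 0.0
```

Run:
```python
from h import *
go((462,-197,220),2.75)
# two-view triangulation of the handle
for c in('scene','top'):
    save(c,c+'1.png')
    for l in('lid_handle','lid_hinge'): print(c,l,[(np.round(d['at'],1).tolist(),round(d['conf'],2)) for d in tip_of(c,l)][:2])
a=cv2.imread('pics/scene1.png')[90:240,190:340]; b=cv2.imread('pics/top1.png')[160:260,270:430]
o=np.zeros((400,800,3),np.uint8); o[:]=0
o[:400,:400]=cv2.resize(a,(400,400)); o[:250,400:800]=cv2.resize(b,(400,250)); cv2.imwrite('pics/crop1.png',o)
```

```text
at [453.5 -38.6 284.7] yawy 3.21 shift [-0.634 -0.002  0.259] turn [0.    0.    0.004]
scene lid_handle [([734.9, -143.3, -1.2], 0.42), ([501.1, 217.5, -0.8], 0.38)]
scene lid_hinge [([618.9, -191.3, 91.4], 0.64)]
top lid_handle [([461.5, -201.3, 166.7], 0.58), ([788.5, 27.7, 2.1], 0.54)]
top lid_hinge [([619.3, -195.8, 90.5], 0.69), ([500.0, 215.3, -1.5], 0.57)]
```

View pics/crop1.png

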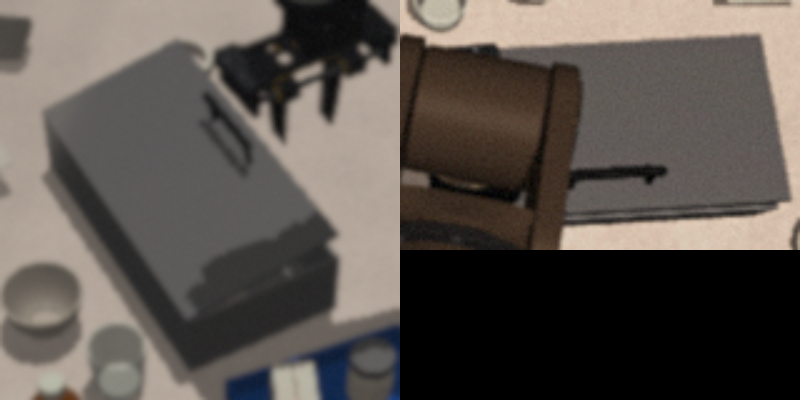

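The crop shows the lid slightly ajar, with the handle clear of the gripper: its far end is at scene (268,126) and its near end at (283,149). I'll triangulate the handle, then go above it.

Run:
```python
from h import *
def tri(a,b):
    (o1,d1),(o2,d2)=ray('scene',a),ray('top',b)
    k=np.linalg.lstsq(np.c_[d1,-d2],o2-o1,rcond=None)[0]; p,q=o1+k[0]*d1,o2+k[1]*d2
    return ((p+q)/2).round(1),np.linalg.norm(p-q).round(1)
print(tri((268,126.5),(375,228.3)),tri((283,149),(334,231)))
```

```text
(array([ 462.7, -247.5,  163.2]), np.float64(6.2)) (array([ 461.8, -142. ,  152.4]), np.float64(1.2))
```

>>> {"api": "play_rows", "payload": {"plan": [[[-0.634, 0, 0.2], [0, 0, 0], 0.5], [[-0.634, 0, 0.2], [0, 0, 0], 0.5], [[-0.634, 0, 0.2], [0, 0, 0], 0.5], [[-0.634, 0, 0.2], [0, 0, 0], 0.5], [[-0.634, 0, 0.2], [0, 0, 0], 0.5], [[-0.634, 0, 0.2], [0, 0, 0], 0.5]], "force": 12}}

```text
time_s: 3.98
tool_pos: [462.5, -193.4, 233.7]
ee_rot: [-2.155, -2.284, 0.0]
ft_force: [-0.7, 0.2, 0.1]
opening: 0.503
grip_force: 0.0
```

>>> {"api": "play_rows", "payload": {"plan": [[[0, 0, 0.34], [0, 0, 0], 0.5], [[0, 0, 0.34], [0, 0, 0], 0.5], [[0, 0, 0.34], [0, 0, 0], 0.5], [[0, 0, 0.34], [0, 0, 0], 0], [[0, 0, 0.34], [0, 0, 0], 0], [[0, 0, 0.34], [0, 0, 0], 0], [[0, 0, 0.34], [0, 0, 0], 0], [[0, 0, 0.34], [0, 0, 0], 0]], "force": 12}}

```text
time_s: 4.65
tool_pos: [463.1, -193.1, 151.1]
ee_rot: [2.152, 2.285, 0.001]
ft_force: [0.6, 1.1, 0.2]
opening: 0.208
grip_force: 0.0
```

Run:
```python
from h import *
s=observe(); print(s['tool_pos'].round(1),s['ft_force'].round(1),s['opening'],s['grip_force'])
```

```text
[ 463.1 -193.1  151.1] [0.6 1.1 0.2] 0.2083515834456724 0.0
```

>>> {"api": "play_rows", "payload": {"plan": [[[0, 0, 0], [0, 0, 0], 0], [[0, 0, 0], [0, 0, 0], 0], [[0, 0, 0], [0, 0, 0], 0], [[0, 0, 0], [0, 0, 0], 0], [[0, 0.03, -0.053], [0, 0, 0], 0], [[0, 0.065, -0.104], [0, 0, 0], 0], [[0, 0.065, -0.104], [0, 0, 0], 0]], "force": 12}}

```text
time_s: 5.23
tool_pos: [476.8, -192.5, 177.8]
ee_rot: [-2.151, -2.285, 0.006]
ft_force: [-23.1, -2.1, 16.3]
opening: 0.116
grip_force: 11.9
```

>>> {"api": "play_rows", "payload": {"plan": [[[0, -0.01, 0], [0, 0, 0], 0], [[0, 0.025, -0.05], [0, 0, 0], 0], [[0, 0.066, -0.095], [0, 0, 0], 0], [[0, 0.066, -0.095], [0, 0, 0], 0]]}}

```text
time_s: 5.57
tool_pos: [495.9, -191.7, 201.7]
ee_rot: [2.153, 2.285, -0.001]
ft_force: [-9.5, -4.1, 9.4]
opening: 0.115
grip_force: 12.0
```

Run:
```python
from h import *
s=observe(); print(s['tool_pos'].round(1),s['ft_force'].round(1),s['ft_torque'].round(2))
save('top','t2.png');save('scene','s2.png')
for c in('scene','top'):
    for l in('lid_handle','lid_hinge','lid'): print(c,l,[(np.round(d['at'],1).tolist(),round(d['conf'],2)) for d in tip_of(c,l)][:2] if l!='lid' else '')
```

```text
[ 495.9 -191.7  201.7] [-9.5 -4.1  9.4] [-0.87  1.65 -0.13]
scene lid_handle [([491.0, -194.5, 214.7], 0.58)]
scene lid_hinge []
scene lid 
top lid_handle [([445.7, 122.1, 8.1], 0.64), ([447.7, 215.0, 2.5], 0.53)]
top lid_hinge [([621.3, -195.4, 91.3], 0.94), ([751.9, 160.1, -0.9], 0.6)]
top lid
```

>>> {"api": "play_rows", "payload": {"plan": [[[0, 0.04, -0.046], [0, 0, 0], 0], [[0, 0.09, -0.083], [0, 0, 0], 0], [[0, 0.141, -0.116], [0, 0, 0], 0], [[0, 0.195, -0.144], [0, 0, 0], 0], [[0, 0.195, -0.144], [0, 0, 0], 0]]}}

```text
time_s: 6.28
tool_pos: [545.5, -188.8, 237.4]
ee_rot: [2.152, 2.284, 0.001]
ft_force: [-4.7, -3.1, 12.9]
opening: 0.111
grip_force: 12.0
```

>>> {"api": "play_rows", "payload": {"plan": [[[0, 0.056, -0.03], [0, 0, 0], 0], [[0, 0.115, -0.048], [0, 0, 0], 0], [[0, 0.174, -0.061], [0, 0, 0], 0], [[0, 0.235, -0.069], [0, 0, 0], 0], [[0, 0.296, -0.072], [0, 0, 0], 0], [[0, 0.296, -0.072], [0, 0, 0], 0]]}}

```text
time_s: 6.78
tool_pos: [619.6, -184.3, 254.1]
ee_rot: [2.152, 2.285, 0.001]
ft_force: [3.0, -2.8, 7.1]
opening: 0.109
grip_force: 12.1
```

Run:
```python
from h import *
s=observe(); print(s['tool_pos'].round(1),s['ft_force'].round(1),s['ft_torque'].round(2))
save('top','t3.png')
print([(np.round(d['at'],1).tolist(),round(d['conf'],2)) for d in tip_of('top','lid_hinge')][:2])
```

```text
[ 619.6 -184.3  254.1] [ 3.  -2.8  7.1] [-0.67 -0.4  -0.21]
[]
```

>>> {"api": "play_rows", "payload": {"plan": [[[0, 0.061, 0], [0, 0, 0], 0], [[0, 0.122, 0.008], [0, 0, 0], 0], [[0, 0.182, 0.02], [0, 0, 0], 0], [[0, 0.24, 0.038], [0, 0, 0], 0], [[0, 0.276, 0.052], [0, 0, 0], 0], [[0, 0.276, 0.052], [0, 0, 0], 0.21], [[0, 0.276, 0.052], [0, 0, 0], 0.21], [[0, 0.276, 0.052], [0, 0, 0], 0.21]]}}

```text
time_s: 7.55
tool_pos: [686.0, -179.3, 240.3]
ee_rot: [-2.153, -2.286, -0.0]
ft_force: [0.9, 0.5, -0.5]
opening: 0.2
grip_force: 0.0
```

>>> {"api": "play_rows", "payload": {"plan": [[[0, 0, -0.1], [0, 0, 0], 0.21], [[0, 0, -0.2], [0, 0, 0], 0.21], [[0, 0, -0.32], [0, 0, 0], 0.21], [[0, 0, -0.5], [0, 0, 0], 0.21], [[0, 0, -0.5], [0, 0, 0], 0.21]]}}

```text
time_s: 7.97
tool_pos: [687.0, -179.7, 373.8]
ee_rot: [2.148, 2.28, 0.007]
ft_force: [0.5, -0.7, 1.6]
opening: 0.207
grip_force: 0.0
```

>>> {"api": "play_rows", "payload": {"plan": [[[0.15, -0.15, 0], [0, 0, 0], 1], [[0.3, -0.3, 0], [0, 0, 0], 1], [[0.5, -0.5, 0], [0, 0, 0], 1], [[0.95, -0.7, 0], [0, 0, 0], 1], [[0.95, -0.7, 0], [0, 0, 0], 1], [[0.95, -0.7, 0], [0, 0, 0], 1], [[0.95, -0.7, 0], [0, 0, 0], 1], [[0.95, -0.7, 0], [0, 0, 0], 1]]}}

```text
time_s: 8.63
tool_pos: [493.8, 50.8, 366.4]
ee_rot: [-2.151, -2.29, -0.003]
ft_force: [0.0, -1.0, -0.6]
opening: 0.717
grip_force: 0.0
```

Run:
```python
from h import *
go((440,380,170),3.2)
save('top','t4.png');save('scene','s4.png')
for c in('scene','top'):
    for l in('lid_handle','lid_hinge','case','jar1','carton1'): print(c,l,[(np.round(d['at'],1).tolist(),round(d['conf'],2)) for d in tip_of(c,l)])
a=cv2.imread('pics/scene4.png' if 0 else 'pics/s4.png')[80:240,190:340]; b=cv2.imread('pics/t4.png')[130:270,260:440]
o=np.zeros((430,800,3),np.uint8); o[:427,:400]=cv2.resize(a,(400,427)); o[:311,400:800]=cv2.resize(b,(400,311)); cv2.imwrite('pics/crop4.png',o)
```

```text
at [493.8  50.8 366.4] yawy 3.58 shift [ 1.327 -0.134  0.787] turn [ 0.001 -0.001  0.003]
scene lid_handle [([690.4, -191.8, 250.5], 0.73), ([552.9, 203.0, 7.5], 0.17)]
scene lid_hinge [([617.9, -192.6, 90.0], 0.82)]
scene case [([524.9, -193.5, 0.6], 0.8)]
scene jar1 [([448.7, 218.2, 4.4], 0.86), ([550.8, 204.8, 5.4], 0.81), ([443.5, 124.7, 4.1], 0.78), ([303.3, 227.8, 2.7], 0.69), ([721.9, 265.9, -0.0], 0.63)]
scene carton1 [([562.6, 312.0, 1.0], 0.87), ([461.2, 313.3, 7.5], 0.82), ([543.2, 116.6, 3.1], 0.57), ([447.0, 121.0, 6.1], 0.44)]
top lid_handle [([687.3, -190.1, 251.4], 0.72)]
top lid_hinge [([618.3, -196.6, 91.7], 0.67)]
top case [([520.8, -197.6, -0.7], 0.86), ([541.0, 116.5, 1.7], 0.37)]
top jar1 [([721.8, 269.4, 1.6], 0.9), ([305.0, 230.4, -1.7], 0.34)]
top carton1 [([464.9, 308.1, 9.3], 0.88), ([569.3, 313.6, 7.7], 0.73), ([540.6, 119.1, 4.5], 0.53)]
```

View pics/crop4.png

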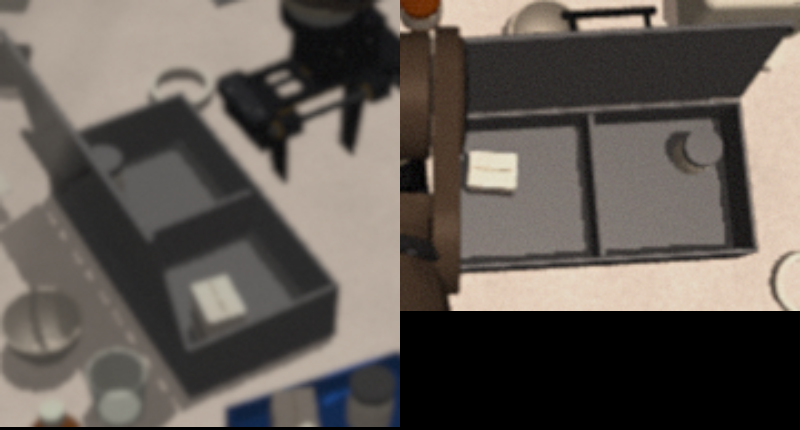

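The crop shows the lid upright, with the packed carton in the +y compartment at top px (302,207). The packed jar is in the far corner of the −y compartment at (397,197). So jars go in −y and cartons in +y.

```bash
cat >> h.py <<'E'
def tri(a,b):
    (o1,d1),(o2,d2)=ray('scene',a),ray('top',b)
    k=np.linalg.lstsq(np.c_[d1,-d2],o2-o1,rcond=None)[0]; p,q=o1+k[0]*d1,o2+k[1]*d2
    return ((p+q)/2).round(1),np.linalg.norm(p-q).round(1)
E
python3 - <<'E'
from h import *
t=lambda u,v:(260+(u-400)*.45,130+v*.45)
s=lambda u,v:(190+u*.375,80+v*.375)
for n,q,z in[('carton',t(493,171),76),('jar',t(704,150),76),('div far',t(590,114),90),('div near',t(594,251),90),('right near',t(755,250),90),('right far',t(738,103),90),('div far',t(590,114),90)]:
    print(n,at_z('top',q,z).round(1))
for n,q,z in[('carton',s(215,295),76),('jar',s(103,157),76),('near corner',s(337,288),90),('div near',s(250,192),90),('right near',s(183,97),90)]: print('scene',n,at_z('scene',q,z).round(1))
print('tri carton',tri(s(217,297),t(493,171)),'tri div near',tri(s(250,192),t(594,250)))
E
```

```text
carton [543.9 -63.6  76. ]
jar [ 563.9 -338.9   76. ]
div far [ 612.8 -191.1   90. ]
div near [ 435.2 -186.2   90. ]
right near [ 430.7 -389.3   90. ]
right far [ 622. -384.   90.]
div far [ 612.8 -191.1   90. ]
scene carton [544.  -66.9  76. ]
scene jar [ 563.3 -338.4   76. ]
scene near corner [ 4.206e+02 -1.000e-01  9.000e+01]
scene div near [ 435.6 -183.9   90. ]
scene right near [ 430.  -378.9   90. ]
tri carton (array([543.6, -63.4,  75.9]), np.float64(0.8)) tri div near (array([ 435.7, -185.8,   88.7]), np.float64(2.1))
```

>>> {"api": "play_rows", "payload": {"plan": [[[0.29, -0.18, 0.4], [0, 0, 0.754], 0.75], [[0.29, -0.18, 0.6], [0, 0, 0.754], 0.75], [[0.29, -0.18, 0.6], [0, 0, 0.754], 0.75], [[0.29, -0.18, 0.6], [0, 0, 0.754], 0.75], [[0.29, -0.18, 0.6], [0, 0, 0.754], 0.75], [[0.29, -0.18, 0.6], [0, 0, 0.754], 0.75], [[0.29, -0.18, 0.6], [0, 0, 0.754], 0.75], [[0.29, -0.18, 0.6], [0, 0, 0.754], 0.75]]}}

```text
time_s: 9.9
tool_pos: [448.6, 116.8, 215.1]
ee_rot: [-2.99, -0.965, 0.001]
ft_force: [0.4, 1.0, 1.2]
opening: 0.751
grip_force: 0.0
```

Run:
```python
from h import *
save('top','t5.png');save('scene','s5.png')
go((445,121.5,110),-87.25); s=observe(); print(s['joints'].round(2))
im=cv2.imread('pics/t5.png')
b=im[155:260,270:430]; cv2.imwrite('pics/crop5.png',cv2.resize(b,(800,525),interpolation=cv2.INTER_CUBIC))
# carton yaw from top0
im=cv2.imread('pics/top0.png'); m=np.zeros(im.shape[:2],np.uint8); r=im[185:268,158:262].astype(int)
m[185:268,158:262]=((r.min(2)>110)*255); n,l,st,c=cv2.connectedComponentsWithStats(m)
for i in range(1,n):
    if st[i,4]>80:
        pts=np.argwhere(l==i)[:,::-1].astype(float); W=np.array([at_z('top',p,75)[:2] for p in pts],np.float32)
        (cx,cy),(w,h),a=cv2.minAreaRect(W); print(st[i],np.round((cx,cy,w,h,a)),W.mean(0).round())
```

```text
at [448.7 116.7 215.3] yawy -54.01 shift [-0.001 -0.024  0.421] turn [-0.    -0.     0.277]
[0.11 0.26 1.94 0.   0.94 1.05]
[158 185 104  42 898] [565. 203. 122. 303.   1.] [590. 245.]
[226 198  25  21 339] [547. 120.  62.  46.  68.] [547. 120.]
[158 212 104  56 658] [457. 203. 294. 157.  89.] [400. 194.]
[159 225  26  24 344] [469. 313.  62.  47.  58.] [469. 313.]
```

View pics/crop5.png

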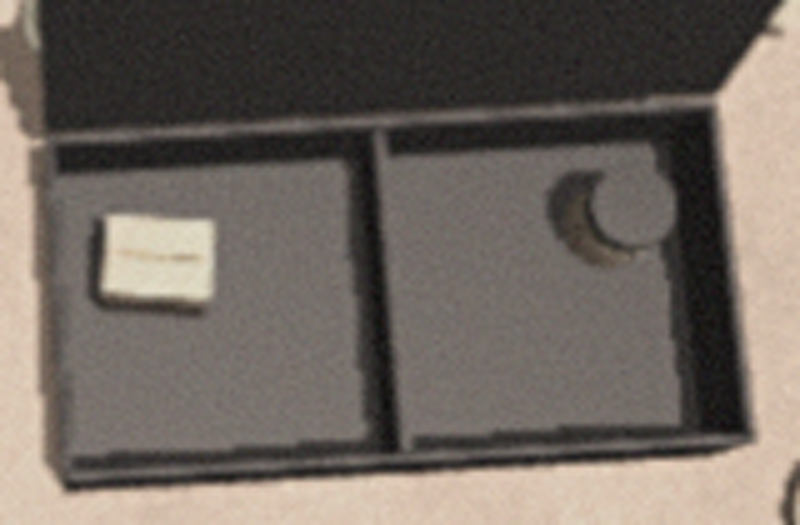

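The crop shows the carton at (158,258) and the jar at (635,205), both inside. Rim corners are read from it for a case-pose fit.

Run:
```python
from h import *
f=lambda u,v:(270+u/5,155+v/5)
for n,q,z in[('rim near R',(752,438),90),('rim near L',(66,468),90),('far L',(45,138),90),('far R',(716,103),90),('div near',(405,452),90),('div far',(379,128),90),('floorL far R',(350,158),6),('floorL near R',(368,440),6),('floorR far L',(388,155),6),('floorR near L',(414,440),6),('floorR near R',(688,428),6),('carton',(158,258),76),('jar',(635,205),76)]:
    print(n,at_z('top',f(*q),z).round(1))
```

```text
rim near R [ 430.4 -391.1   90. ]
rim near L [424.2  -6.3  90. ]
far L [6.145e+02 3.000e-01 9.000e+01]
far R [ 624.1 -387.3   90. ]
div near [ 428.  -196.2   90. ]
div far [ 614.8 -192.1   90. ]
floorL far R [ 617.1 -187.3    6. ]
floorL near R [ 443.1 -188.9    6. ]
floorR far L [ 618.3 -210.8    6. ]
floorR near L [ 442.3 -216.5    6. ]
floorR near R [ 444.9 -381.6    6. ]
carton [544.9 -62.9  76. ]
jar [ 568.3 -339.9   76. ]
```

>>> {"api": "play_rows", "payload": {"plan": [[[0, -0.02, 0.2], [0, 0, 0.277], 0.75], [[0, -0.02, 0.4], [0, 0, 0.277], 0.75], [[0, -0.02, 0.4], [0, 0, 0.277], 0.75], [[0, -0.02, 0.4], [0, 0, 0.277], 0.75], [[0, -0.02, 0.4], [0, 0, 0.277], 0.75], [[0, -0.02, 0.4], [0, 0, 0.277], 0.75]]}}

```text
time_s: 10.5
tool_pos: [445.7, 120.7, 115.0]
ee_rot: [-3.141, -0.08, 0.001]
ft_force: [-0.1, 0.6, 0.1]
opening: 0.751
grip_force: 0.0
```

>>> {"api": "play_rows", "payload": {"plan": [[[0, 0, 0.14], [0, 0, 0], 0.75], [[0, 0, 0.28], [0, 0, 0], 0.75], [[0, 0, 0.28], [0, 0, 0], 0.4], [[0, 0, 0.28], [0, 0, 0], 0.4], [[0, 0, 0.28], [0, 0, 0], 0.4], [[0, 0, 0.28], [0, 0, 0], 0.4], [[0, 0, 0.28], [0, 0, 0], 0.4], [[0, 0, 0.28], [0, 0, 0], 0.4]], "force": 20}}

```text
time_s: 11.17
tool_pos: [446.5, 121.0, 47.0]
ee_rot: [-3.14, -0.08, -0.005]
ft_force: [-0.8, 1.2, 9.5]
opening: 0.522
grip_force: 20.0
```

>>> {"api": "play_rows", "payload": {"plan": [[[0, 0, 0], [0, 0, 0], 0.4], [[0, 0, -0.1], [0, 0, 0], 0.4], [[0, 0, -0.25], [0, 0, 0], 0.4], [[0, 0, -0.42], [0, 0, 0], 0.4], [[0, 0, -0.52], [0, 0, 0], 0.4], [[0, 0, -0.52], [0, 0, 0], 0.4]]}}

```text
time_s: 11.67
tool_pos: [447.4, 121.1, 181.1]
ee_rot: [-3.14, -0.08, -0.015]
ft_force: [1.1, 0.9, -1.7]
opening: 0.524
grip_force: 20.0
```

Run:
```python
from h import *
s=observe(); print(s['opening'],s['grip_force'])
go((458,-335,175),-88)
save('top','t6.png');save('scene','s6.png')
for c in('scene','top'):
    for l in('jar1','carton1'): print(c,l,[(np.round(d['at']).tolist(),round(d['conf'],2)) for d in tip_of(c,l)])
```

```text
0.5242262446342068 19.99059945344925
at [447.4 121.1 181.1] yawy -87.07 shift [-0.051  1.824  0.022] turn [-0.    -0.005  0.008]
scene jar1 [([552.0, 206.0, 6.0], 0.96), ([448.0, 215.0, 0.0], 0.9), ([725.0, 267.0, -0.0], 0.9), ([446.0, 118.0, 136.0], 0.89), ([302.0, 231.0, 2.0], 0.73)]
scene carton1 [([564.0, 311.0, 4.0], 0.86), ([543.0, 115.0, 3.0], 0.7), ([465.0, 313.0, 7.0], 0.6)]
top jar1 [([722.0, 270.0, 0.0], 0.71), ([549.0, 207.0, 2.0], 0.39)]
top carton1 [([466.0, 309.0, 10.0], 0.77), ([570.0, 314.0, 6.0], 0.74)]
```

>>> {"api": "play_rows", "payload": {"plan": [[[-0.025, 0.91, 0], [0, 0, 0.008], 0.4], [[-0.025, 0.91, 0], [0, 0, 0.008], 0.4], [[-0.025, 0.91, 0], [0, 0, 0.008], 0.4], [[-0.025, 0.91, 0], [0, 0, 0.008], 0.4], [[-0.025, 0.91, 0], [0, 0, 0.008], 0.4], [[-0.025, 0.91, 0], [0, 0, 0.008], 0.4], [[-0.025, 0.91, 0], [0, 0, 0.008], 0.4]]}}

```text
time_s: 12.55
tool_pos: [450.7, -110.2, 174.2]
ee_rot: [-3.141, -0.047, 0.002]
ft_force: [-0.8, 0.5, -1.4]
opening: 0.522
grip_force: 20.0
```

>>> {"api": "play_rows", "payload": {"plan": [[[-0.025, 0.91, 0], [0, 0, 0], 0.4], [[-0.025, 0.91, 0], [0, 0, 0], 0.4], [[-0.025, 0.91, 0], [0, 0, 0], 0.4], [[-0.025, 0.91, 0], [0, 0, 0], 0.4], [[-0.025, 0.91, 0], [0, 0, 0], 0.4], [[-0.025, 0.91, 0], [0, 0, 0], 0.4], [[-0.025, 0.91, 0], [0, 0, 0], 0.4], [[-0.025, 0.91, 0], [0, 0, 0], 0.4]]}}

```text
time_s: 13.22
tool_pos: [451.7, -334.4, 173.8]
ee_rot: [-3.139, -0.05, 0.003]
ft_force: [-0.7, -0.2, -2.5]
opening: 0.52
grip_force: 20.0
```

Run:
```python
from h import *
s=observe(); print(s['opening'],s['joints'].round(2))
go((458,-335,48),-88)
save('scene','s7.png'); save('top','t7.png')
for c in('scene','top'): print([(np.round(d['at']).tolist(),round(d['conf'],2)) for d in tip_of(c,'jar1')])
```

```text
0.5203363978591895 [-0.75  0.45  1.76  0.    0.93  0.78]
at [ 451.7 -334.4  173.8] yawy -88.16 shift [0.026 0.004 0.503] turn [-0.001  0.001 -0.001]
[([302.0, 232.0, 3.0], 0.78), ([552.0, 208.0, 3.0], 0.7), ([722.0, 267.0, -2.0], 0.69), ([447.0, 218.0, 1.0], 0.61)]
[([302.0, 232.0, -3.0], 0.84), ([449.0, 218.0, 1.0], 0.81), ([549.0, 206.0, 3.0], 0.6), ([725.0, 266.0, 2.0], 0.52)]
```

>>> {"api": "play_rows", "payload": {"plan": [[[0.026, 0, 0.15], [0, 0, 0], 0.4], [[0.026, 0, 0.3], [0, 0, 0], 0.4], [[0.026, 0, 0.42], [0, 0, 0], 0.4], [[0.026, 0, 0.47], [0, 0, 0], 0.4], [[0.026, 0, 0.5], [0, 0, 0], 0.4], [[0.026, 0, 0.5], [0, 0, 0], 0.4]]}}

```text
time_s: 13.92
tool_pos: [458.6, -333.0, 49.4]
ee_rot: [-3.139, -0.054, 0.002]
ft_force: [0.4, -0.2, -2.0]
opening: 0.519
grip_force: 20.0
```

>>> {"api": "play_rows", "payload": {"plan": [[[0, 0, 0], [0, 0, 0], 0.65], [[0, 0, 0], [0, 0, 0], 0.65], [[0, 0, 0], [0, 0, 0], 0.65], [[0, 0, -0.1], [0, 0, 0], 0.65], [[0, 0, -0.25], [0, 0, 0], 0.65], [[0, 0, -0.4], [0, 0, 0], 0.65], [[0, 0, -0.5], [0, 0, 0], 0.65], [[0, 0, -0.5], [0, 0, 0], 0.65]]}}

```text
time_s: 14.58
tool_pos: [460.3, -335.5, 181.6]
ee_rot: [3.134, 0.053, 0.011]
ft_force: [-0.3, -0.4, -0.3]
opening: 0.65
grip_force: 0.0
```

Run:
```python
from h import *
s=observe(); print(s['opening'])
go((448.5,216,175),-87.25)
```

```text
0.6495111332753778
at [ 460.3 -335.5  181.6] yawy -88.08 shift [ 0.027 -2.207  0.011] turn [ 0.003 -0.003 -0.007]
```

>>> {"api": "play_rows", "payload": {"plan": [[[0.01, -0.98, 0], [0, 0, 0], 0.75], [[0.01, -0.98, 0], [0, 0, 0], 0.75], [[0.01, -0.98, 0], [0, 0, 0], 0.75], [[0.01, -0.98, 0], [0, 0, 0], 0.75], [[0.01, -0.98, 0], [0, 0, 0], 0.75], [[0.01, -0.98, 0], [0, 0, 0], 0.75], [[0.01, -0.98, 0], [0, 0, 0], 0.75], [[0.01, -0.98, 0], [0, 0, 0], 0.75]]}}

```text
time_s: 15.25
tool_pos: [453.0, -87.8, 175.9]
ee_rot: [3.141, 0.058, 0.002]
ft_force: [0.5, -0.1, 0.4]
opening: 0.751
grip_force: 0.0
```

>>> {"api": "play_rows", "payload": {"plan": [[[0.01, -0.98, 0], [0, 0, 0], 0.75], [[0.01, -0.98, 0], [0, 0, 0], 0.75], [[0.01, -0.98, 0], [0, 0, 0], 0.75], [[0.01, -0.98, 0], [0, 0, 0], 0.75], [[0.01, -0.98, 0], [0, 0, 0], 0.75], [[0.01, -0.98, 0], [0, 0, 0], 0.75], [[0.01, -0.98, 0], [0, 0, 0], 0.75], [[0.01, -0.98, 0], [0, 0, 0], 0.75]]}}

```text
time_s: 15.92
tool_pos: [447.7, 156.2, 175.3]
ee_rot: [3.141, 0.056, 0.001]
ft_force: [-0.3, -0.0, 0.5]
opening: 0.748
grip_force: 0.0
```

```bash
cat >> h.py <<'E'
def look(tag,labels=('jar1','carton1')):
    for c in('scene','top'):
        save(c,f'{c[0]}{tag}.png')
        for l in labels: print(c,l,[(np.round(d['at']).tolist(),round(d['conf'],2)) for d in tip_of(c,l) if 330<d['at'][0]<700])
E
python3 - <<'E'
from h import *
look(8)
go((448.5,216,110),-87.25)
E
```

```text
scene jar1 [([448.0, 217.0, 5.0], 0.8), ([459.0, -334.0, 6.0], 0.6), ([552.0, 204.0, 4.0], 0.58)]
scene carton1 [([465.0, 314.0, 6.0], 0.96), ([542.0, 118.0, 2.0], 0.7), ([567.0, 311.0, 5.0], 0.66), ([385.0, -482.0, -2.0], 0.45)]
top jar1 [([457.0, -335.0, 8.0], 0.78)]
top carton1 [([569.0, 313.0, 5.0], 0.63), ([542.0, 117.0, 2.0], 0.48)]
at [447.6 154.4 175.4] yawy -88.21 shift [ 0.011 -0.246  0.262] turn [-0.    -0.    -0.008]
```

>>> {"api": "play_rows", "payload": {"plan": [[[0.01, -0.248, 0.1], [0, 0, 0], 0.75], [[0.01, -0.248, 0.26], [0, 0, 0], 0.75], [[0.01, -0.248, 0.26], [0, 0, 0], 0.75], [[0.01, -0.248, 0.26], [0, 0, 0], 0.75], [[0.01, -0.248, 0.4], [0, 0, 0], 0.75], [[0.01, -0.248, 0.52], [0, 0, 0], 0.75], [[0.01, -0.248, 0.52], [0, 0, 0], 0.75]]}}

```text
time_s: 16.8
tool_pos: [446.5, 216.3, 42.6]
ee_rot: [3.14, 0.051, -0.008]
ft_force: [-0.5, -0.7, 0.1]
opening: 0.753
grip_force: 0.0
```

>>> {"api": "play_rows", "payload": {"plan": [[[0, 0, 0], [0, 0, 0], 0.4], [[0, 0, 0], [0, 0, 0], 0.4], [[0, 0, 0], [0, 0, 0], 0.4], [[0, 0, 0], [0, 0, 0], 0.4], [[0, 0, 0], [0, 0, 0], 0.4], [[0, 0, 0], [0, 0, 0], 0.4], [[0, 0, 0], [0, 0, 0], 0.4]], "force": 20}}

```text
time_s: 17.38
tool_pos: [448.5, 218.0, 47.0]
ee_rot: [-3.14, -0.053, -0.004]
ft_force: [0.4, -2.1, 10.6]
opening: 0.521
grip_force: 20.0
```

>>> {"api": "play_rows", "payload": {"plan": [[[0, 0, -0.1], [0, 0, 0], 0.4], [[0, 0, -0.25], [0, 0, 0], 0.4], [[0, 0, -0.42], [0, 0, 0], 0.4], [[0, 0, -0.52], [0, 0, 0], 0.4], [[0, 0, -0.52], [0, 0, 0], 0.4]]}}

```text
time_s: 17.8
tool_pos: [449.4, 218.5, 181.1]
ee_rot: [-3.138, -0.053, -0.014]
ft_force: [0.7, -0.3, -1.6]
opening: 0.527
grip_force: 20.0
```

>>> {"api": "play_rows", "payload": {"plan": [[[-0.01, 0.92, 0], [0, 0, 0], 0.4], [[-0.01, 0.92, 0], [0, 0, 0], 0.4], [[-0.01, 0.92, 0], [0, 0, 0], 0.4], [[-0.01, 0.92, 0], [0, 0, 0], 0.4], [[-0.01, 0.92, 0], [0, 0, 0], 0.4], [[-0.01, 0.92, 0], [0, 0, 0], 0.4], [[-0.01, 0.92, 0], [0, 0, 0], 0.4], [[-0.01, 0.92, 0], [0, 0, 0], 0.4]]}}

```text
time_s: 18.47
tool_pos: [452.5, -13.1, 175.2]
ee_rot: [-3.141, -0.048, 0.0]
ft_force: [0.2, -0.2, -0.6]
opening: 0.522
grip_force: 20.0
```

>>> {"api": "play_rows", "payload": {"plan": [[[-0.01, 0.92, 0], [0, 0, 0], 0.4], [[-0.01, 0.92, 0], [0, 0, 0], 0.4], [[-0.01, 0.92, 0], [0, 0, 0], 0.4], [[-0.01, 0.92, 0], [0, 0, 0], 0.4], [[-0.01, 0.92, 0], [0, 0, 0], 0.4], [[-0.01, 0.92, 0], [0, 0, 0], 0.4], [[-0.01, 0.92, 0], [0, 0, 0], 0.4], [[-0.01, 0.92, 0], [0, 0, 0], 0.4]]}}

```text
time_s: 19.13
tool_pos: [458.1, -241.8, 174.9]
ee_rot: [-3.14, -0.051, 0.001]
ft_force: [0.4, 0.6, -1.1]
opening: 0.524
grip_force: 20.0
```

Run:
```python
from h import *
go((458,-246,48),-88)
look(9)
```

```text
at [ 458.1 -241.8  174.9] yawy -88.13 shift [-0.     0.017  0.507] turn [-0.     0.    -0.001]
scene jar1 [([549.0, 206.0, 5.0], 0.94), ([458.0, -333.0, 8.0], 0.84), ([459.0, -244.0, 131.0], 0.61), ([500.0, 216.0, -2.0], 0.42)]
scene carton1 [([542.0, 118.0, 5.0], 0.69), ([564.0, 312.0, 6.0], 0.61)]
top jar1 [([549.0, 206.0, 4.0], 0.61)]
top carton1 [([568.0, 316.0, 4.0], 0.94), ([542.0, 118.0, 7.0], 0.82), ([466.0, 310.0, 14.0], 0.64), ([689.0, -190.0, 249.0], 0.48)]
```

>>> {"api": "play_rows", "payload": {"plan": [[[0, 0.03, 0.15], [0, 0, 0], 0.4], [[0, 0.03, 0.3], [0, 0, 0], 0.4], [[0, 0.03, 0.42], [0, 0, 0], 0.4], [[0, 0.03, 0.475], [0, 0, 0], 0.4], [[0, 0.03, 0.505], [0, 0, 0], 0.4], [[0, 0.03, 0.505], [0, 0, 0], 0.4]]}}

```text
time_s: 19.93
tool_pos: [458.1, -248.7, 48.2]
ee_rot: [-3.14, -0.054, 0.002]
ft_force: [-1.3, -0.1, -1.7]
opening: 0.524
grip_force: 20.0
```

>>> {"api": "play_rows", "payload": {"plan": [[[0, 0, 0], [0, 0, 0], 0.65], [[0, 0, 0], [0, 0, 0], 0.65], [[0, 0, 0], [0, 0, 0], 0.65], [[0, 0, -0.1], [0, 0, 0], 0.65], [[0, 0, -0.25], [0, 0, 0], 0.65], [[0, 0, -0.4], [0, 0, 0], 0.65], [[0, 0, -0.5], [0, 0, 0], 0.65], [[0, 0, -0.5], [0, 0, 0], 0.65]]}}

```text
time_s: 20.6
tool_pos: [460.0, -250.7, 179.8]
ee_rot: [3.136, 0.053, 0.012]
ft_force: [-0.5, 0.1, 0.2]
opening: 0.649
grip_force: 0.0
```

>>> {"api": "play_rows", "payload": {"plan": [[[0.18, -0.9, 0], [0, 0, 0], 0.75], [[0.18, -0.9, 0], [0, 0, 0], 0.75], [[0.18, -0.9, 0], [0, 0, 0], 0.75], [[0.18, -0.9, 0], [0, 0, 0], 0.75], [[0.18, -0.9, 0], [0, 0, 0], 0.75], [[0.18, -0.9, 0], [0, 0, 0], 0.75], [[0.18, -0.9, 0], [0, 0, 0], 0.75], [[0.18, -0.9, 0], [0, 0, 0], 0.75]]}}

```text
time_s: 21.27
tool_pos: [495.7, -22.3, 174.2]
ee_rot: [3.141, 0.057, 0.001]
ft_force: [0.5, -0.2, -0.6]
opening: 0.747
grip_force: 0.0
```

>>> {"api": "play_rows", "payload": {"plan": [[[0.18, -0.9, 0], [0, 0, 0], 0.75], [[0.18, -0.9, 0], [0, 0, 0], 0.75], [[0.18, -0.9, 0], [0, 0, 0], 0.75], [[0.18, -0.9, 0], [0, 0, 0], 0.75], [[0.18, -0.9, 0], [0, 0, 0], 0.75], [[0.18, -0.9, 0], [0, 0, 0], 0.75], [[0.18, -0.9, 0], [0, 0, 0], 0.75], [[0.18, -0.9, 0], [0, 0, 0], 0.75]]}}

```text
time_s: 21.93
tool_pos: [533.3, 202.8, 173.8]
ee_rot: [3.141, 0.054, -0.0]
ft_force: [-0.1, -0.6, -0.2]
opening: 0.75
grip_force: 0.0
```

Run:
```python
from h import *
look(10)
go((550.5,206,45),-88)
```

```text
scene jar1 [([551.0, 205.0, 6.0], 0.89), ([460.0, -334.0, 8.0], 0.77), ([457.0, -250.0, 3.0], 0.66), ([693.0, -24.0, 5.0], 0.57)]
scene carton1 [([565.0, 311.0, 4.0], 0.73), ([466.0, 312.0, 4.0], 0.67), ([545.0, 121.0, 2.0], 0.62), ([499.0, 215.0, -1.0], 0.29), ([385.0, -482.0, 0.0], 0.16)]
top jar1 [([460.0, -254.0, -2.0], 0.7), ([458.0, -336.0, 6.0], 0.53)]
top carton1 [([540.0, 117.0, 2.0], 0.9)]
at [533.4 201.9 174.3] yawy -88.18 shift [ 0.069 -0.014  0.517] turn [-0.    -0.    -0.001]
```

>>> {"api": "play_rows", "payload": {"plan": [[[0.069, -0.015, 0.1], [0, 0, 0], 0.75], [[0.069, -0.015, 0.26], [0, 0, 0], 0.75], [[0.069, -0.015, 0.4], [0, 0, 0], 0.75], [[0.069, -0.015, 0.51], [0, 0, 0], 0.75], [[0.069, -0.015, 0.51], [0, 0, 0], 0.75]]}}

```text
time_s: 22.65
tool_pos: [548.1, 206.1, 42.0]
ee_rot: [3.139, 0.051, -0.012]
ft_force: [-0.8, 0.1, -0.3]
opening: 0.747
grip_force: 0.0
```

>>> {"api": "play_rows", "payload": {"plan": [[[0, 0, 0], [0, 0, 0], 0.4], [[0, 0, 0], [0, 0, 0], 0.4], [[0, 0, 0], [0, 0, 0], 0.4], [[0, 0, 0], [0, 0, 0], 0.4], [[0, 0, 0], [0, 0, 0], 0.4], [[0, 0, 0], [0, 0, 0], 0.4], [[0, 0, 0], [0, 0, 0], 0.4]], "force": 20}}

```text
time_s: 23.23
tool_pos: [551.2, 207.6, 48.5]
ee_rot: [-3.141, -0.053, -0.005]
ft_force: [-0.8, -2.2, 8.3]
opening: 0.524
grip_force: 20.0
```

>>> {"api": "play_rows", "payload": {"plan": [[[0, 0, -0.1], [0, 0, 0], 0.4], [[0, 0, -0.25], [0, 0, 0], 0.4], [[0, 0, -0.42], [0, 0, 0], 0.4], [[0, 0, -0.52], [0, 0, 0], 0.4], [[0, 0, -0.52], [0, 0, 0], 0.4]]}}

```text
time_s: 23.65
tool_pos: [552.3, 208.2, 183.2]
ee_rot: [-3.139, -0.053, -0.015]
ft_force: [-0.2, 0.9, -1.6]
opening: 0.526
grip_force: 20.0
```

>>> {"api": "play_rows", "payload": {"plan": [[[-0.01, 0.91, 0], [0, 0, 0], 0.4], [[-0.01, 0.91, 0], [0, 0, 0], 0.4], [[-0.01, 0.91, 0], [0, 0, 0], 0.4], [[-0.01, 0.91, 0], [0, 0, 0], 0.4], [[-0.01, 0.91, 0], [0, 0, 0], 0.4], [[-0.01, 0.91, 0], [0, 0, 0], 0.4], [[-0.01, 0.91, 0], [0, 0, 0], 0.4], [[-0.01, 0.91, 0], [0, 0, 0], 0.4]]}}

```text
time_s: 24.32
tool_pos: [555.1, -20.9, 176.4]
ee_rot: [-3.141, -0.049, 0.001]
ft_force: [-0.1, 0.8, -2.6]
opening: 0.523
grip_force: 20.0
```

>>> {"api": "play_rows", "payload": {"plan": [[[-0.01, 0.91, 0], [0, 0, 0], 0.4], [[-0.01, 0.91, 0], [0, 0, 0], 0.4], [[-0.01, 0.91, 0], [0, 0, 0], 0.4], [[-0.01, 0.91, 0], [0, 0, 0], 0.4], [[-0.01, 0.91, 0], [0, 0, 0], 0.4], [[-0.01, 0.91, 0], [0, 0, 0], 0.4], [[-0.01, 0.91, 0], [0, 0, 0], 0.4], [[-0.01, 0.91, 0], [0, 0, 0], 0.4]]}}

```text
time_s: 24.98
tool_pos: [560.5, -247.1, 176.1]
ee_rot: [-3.14, -0.052, 0.001]
ft_force: [-1.0, 0.8, -1.4]
opening: 0.525
grip_force: 20.0
```

Run:
```python
from h import *
go((558,-250,48),-88)
look(11)
```

```text
at [ 560.5 -247.1  176.1] yawy -88.12 shift [-0.01   0.012  0.512] turn [-0.     0.    -0.001]
scene jar1 [([561.0, -250.0, 134.0], 0.82), ([459.0, -333.0, 5.0], 0.55), ([455.0, -253.0, 4.0], 0.48)]
scene carton1 [([463.0, 315.0, 4.0], 0.9), ([543.0, 116.0, 3.0], 0.88), ([567.0, -341.0, 8.0], 0.72), ([566.0, 312.0, 6.0], 0.66), ([692.0, -26.0, 0.0], 0.3)]
top jar1 []
top carton1 [([467.0, 312.0, 12.0], 0.67), ([569.0, 313.0, 7.0], 0.66), ([546.0, 119.0, 3.0], 0.53), ([687.0, -192.0, 252.0], 0.2)]
```

>>> {"api": "play_rows", "payload": {"plan": [[[-0.01, 0.012, 0.15], [0, 0, 0], 0.4], [[-0.01, 0.012, 0.3], [0, 0, 0], 0.4], [[-0.01, 0.012, 0.42], [0, 0, 0], 0.4], [[-0.01, 0.012, 0.475], [0, 0, 0], 0.4], [[-0.01, 0.012, 0.505], [0, 0, 0], 0.4], [[-0.01, 0.012, 0.505], [0, 0, 0], 0.4]]}}

```text
time_s: 25.78
tool_pos: [558.1, -249.6, 49.5]
ee_rot: [-3.14, -0.054, 0.002]
ft_force: [0.0, 0.0, -2.7]
opening: 0.523
grip_force: 20.0
```

>>> {"api": "play_rows", "payload": {"plan": [[[0, 0, 0], [0, 0, 0], 0.65], [[0, 0, 0], [0, 0, 0], 0.65], [[0, 0, 0], [0, 0, 0], 0.65], [[0, 0, -0.1], [0, 0, 0], 0.65], [[0, 0, -0.25], [0, 0, 0], 0.65], [[0, 0, -0.4], [0, 0, 0], 0.65], [[0, 0, -0.5], [0, 0, 0], 0.65], [[0, 0, -0.5], [0, 0, 0], 0.65]]}}

```text
time_s: 26.45
tool_pos: [560.1, -251.5, 181.7]
ee_rot: [3.136, 0.053, 0.013]
ft_force: [-0.5, -0.4, -0.1]
opening: 0.645
grip_force: 0.0
```

>>> {"api": "play_rows", "payload": {"plan": [[[-0.2, -0.95, 0], [0, 0, 0], 0.75], [[-0.2, -0.95, 0], [0, 0, 0], 0.75], [[-0.2, -0.95, 0], [0, 0, 0], 0.75], [[-0.2, -0.95, 0], [0, 0, 0], 0.75], [[-0.2, -0.95, 0], [0, 0, 0], 0.75], [[-0.2, -0.95, 0], [0, 0, 0], 0.75], [[-0.2, -0.95, 0], [0, 0, 0], 0.75], [[-0.2, -0.95, 0], [0, 0, 0], 0.75]]}}

```text
time_s: 27.12
tool_pos: [500.0, -13.4, 175.7]
ee_rot: [3.141, 0.057, 0.001]
ft_force: [-0.1, 0.5, -0.4]
opening: 0.752
grip_force: 0.0
```

```bash
cat >> h.py <<'E'
def cartons(f):
    im=cv2.imread(f).astype(int); m=((im.min(2)>120)*255).astype(np.uint8)
    for X in [(568,313,75),(467,312,75),(545,119,75)]:
        u,v=proj('top',X)[0].astype(int); s=np.zeros_like(m); s[v-16:v+17,u-17:u+18]=m[v-16:v+17,u-17:u+18]
        n,l,st,c=cv2.connectedComponentsWithStats(s); i=l[v,u]
        if i==0: print(X,'none'); continue
        W=np.array([at_z('top',p[::-1].astype(float),75)[:2] for p in np.argwhere(l==i)],np.float32)
        print(X,np.round(W.mean(0)),np.round(cv2.minAreaRect(W)[1]),round(cv2.minAreaRect(W)[2]))
E
python3 - <<'E'
from h import *
look(12); cartons('pics/t12.png')
go((544,118.5,130),-22)
E
```

```text
scene jar1 [([459.0, -335.0, 5.0], 0.66), ([557.0, -250.0, 6.0], 0.62), ([456.0, -249.0, 5.0], 0.62)]
scene carton1 [([566.0, 314.0, 3.0], 0.82), ([545.0, 119.0, 4.0], 0.7), ([466.0, 314.0, 7.0], 0.58)]
top jar1 [([459.0, -333.0, 10.0], 0.64), ([554.0, -250.0, 6.0], 0.54), ([458.0, -252.0, 3.0], 0.52), ([693.0, -23.0, -2.0], 0.34)]
top carton1 [([468.0, 313.0, 14.0], 0.62), ([541.0, 119.0, 4.0], 0.59), ([458.0, -252.0, 2.0], 0.24)]
(568, 313, 75) [574. 327.] [101.  95.] 88
(467, 312, 75) [469. 313.] [65. 48.] 58
(545, 119, 75) [550. 131.] [46. 49.] 68
at [500.5 -15.8 175.2] yawy -88.17 shift [ 0.191 -0.532  0.181] turn [-0.    -0.    -0.551]
```

>>> {"api": "play_rows", "payload": {"plan": [[[0.19, -0.532, 0], [0, 0, -0.551], 0.8], [[0.19, -0.532, 0.18], [0, 0, -0.551], 0.8], [[0.19, -0.532, 0.18], [0, 0, -0.551], 0.8], [[0.19, -0.532, 0.18], [0, 0, -0.551], 0.8], [[0.19, -0.532, 0.18], [0, 0, -0.551], 0.8], [[0.19, -0.532, 0.18], [0, 0, -0.551], 0.8], [[0.19, -0.532, 0.18], [0, 0, -0.551], 0.8], [[0.19, -0.532, 0.18], [0, 0, -0.551], 0.8]]}}

```text
time_s: 28.08
tool_pos: [543.5, 119.2, 130.0]
ee_rot: [-2.727, -1.559, 0.001]
ft_force: [0.4, -0.1, 0.5]
opening: 0.8
grip_force: 0.0
```

>>> {"api": "play_rows", "payload": {"plan": [[[0, 0, 0], [0, 0, -0.075], 0.8], [[0, 0, 0], [0, 0, -0.075], 0.8], [[0, 0, 0], [0, 0, -0.075], 0.8]]}}

```text
time_s: 28.33
tool_pos: [543.5, 119.0, 130.2]
ee_rot: [-2.601, -1.762, 0.0]
ft_force: [0.4, 0.0, -0.5]
opening: 0.799
grip_force: 0.0
```

Run:
```python
from h import *
go((544,118.5,46),-22)
look(13,('carton1',))
```

```text
at [543.5 119.  130.2] yawy -21.76 shift [-0.001  0.002  0.337] turn [-0.     0.     0.002]
scene carton1 [([543.0, 117.0, 2.0], 0.97), ([564.0, 311.0, 4.0], 0.76), ([468.0, 314.0, 8.0], 0.66), ([558.0, -248.0, 7.0], 0.42)]
top carton1 [([567.0, 314.0, 7.0], 0.86), ([466.0, 312.0, 11.0], 0.72)]
```

>>> {"api": "play_rows", "payload": {"plan": [[[0, 0, 0.12], [0, 0, 0], 0.8], [[0, 0, 0.25], [0, 0, 0], 0.8], [[0, 0, 0.335], [0, 0, 0], 0.8], [[0, 0, 0.335], [0, 0, 0], 0.8], [[0, 0, 0.335], [0, 0, 0], 0.35], [[0, 0, 0.335], [0, 0, 0], 0.35], [[0, 0, 0.335], [0, 0, 0], 0.35], [[0, 0, 0.335], [0, 0, 0], 0.35]], "force": 20}}

```text
time_s: 29.2
tool_pos: [543.9, 119.8, 48.0]
ee_rot: [2.6, 1.761, 0.003]
ft_force: [-0.2, -0.2, -0.4]
opening: 0.575
grip_force: 0.0
```

>>> {"api": "play_rows", "payload": {"plan": [[[0, 0, 0], [0, 0, 0], 0.35], [[0, 0, 0], [0, 0, 0], 0.35], [[0, 0, 0], [0, 0, 0], 0.35], [[0, 0, -0.1], [0, 0, 0], 0.35], [[0, 0, -0.25], [0, 0, 0], 0.35], [[0, 0, -0.42], [0, 0, 0], 0.35], [[0, 0, -0.54], [0, 0, 0], 0.35], [[0, 0, -0.54], [0, 0, 0], 0.35]]}}

```text
time_s: 29.87
tool_pos: [545.4, 120.0, 187.8]
ee_rot: [2.597, 1.759, 0.013]
ft_force: [0.7, -0.1, -2.0]
opening: 0.482
grip_force: 19.9
```

Run:
```python
from h import *
s=observe(); print(s['opening'],s['grip_force'])
go((510,-10,180),-88)
look(14,('carton1',)); cartons('pics/t14.png')
```

```text
0.48173566356447317 19.886012077331543
at [545.4 120.  187.8] yawy -21.78 shift [-0.536  0.061  0.029] turn [ 0.002 -0.004  0.552]
scene carton1 [([541.0, 118.0, 142.0], 0.82), ([567.0, 310.0, 2.0], 0.78), ([466.0, 315.0, 4.0], 0.71)]
top carton1 [([568.0, 310.0, 4.0], 0.87), ([466.0, 315.0, 10.0], 0.69)]
(568, 313, 75) [573. 333.] [96. 74.] 1
(467, 312, 75) [471. 318.] [60. 47.] 58
(545, 119, 75) none
```

>>> {"api": "play_rows", "payload": {"plan": [[[-0.536, 0.06, 0.02], [0, 0, 0.552], 0.35], [[-0.536, 0.06, 0.02], [0, 0, 0.552], 0.35], [[-0.536, 0.06, 0.02], [0, 0, 0.552], 0.35], [[-0.536, 0.06, 0.02], [0, 0, 0.552], 0.35], [[-0.536, 0.06, 0.02], [0, 0, 0.552], 0.35], [[-0.536, 0.06, 0.02], [0, 0, 0.552], 0.35], [[-0.536, 0.06, 0.02], [0, 0, 0.552], 0.35], [[-0.536, 0.06, 0.02], [0, 0, 0.552], 0.35]]}}

```text
time_s: 30.73
tool_pos: [506.7, -10.4, 174.9]
ee_rot: [-3.127, -0.288, 0.005]
ft_force: [0.4, 0.2, -1.6]
opening: 0.484
grip_force: 20.0
```

>>> {"api": "play_rows", "payload": {"plan": [[[0.1, 0.25, 0], [0, 0, 0.075], 0.35], [[0.1, 0.25, 0], [0, 0, 0.075], 0.35], [[0.1, 0.25, 0], [0, 0, 0.075], 0.35], [[0.1, 0.25, 0], [0, 0, 0.075], 0.35]]}}

```text
time_s: 31.07
tool_pos: [543.4, -67.6, 174.6]
ee_rot: [-3.14, -0.051, 0.005]
ft_force: [-0.5, 0.1, -2.3]
opening: 0.48
grip_force: 20.0
```

Run:
```python
from h import *
s=observe(); print(s['opening'],s['grip_force'])
go((558,-143,49),-88)
look(15,('carton1',)); cartons('pics/t15.png')
```

```text
0.48028328277752896 19.989674985408783
at [543.4 -67.6 174.6] yawy -88.15 shift [0.05  0.304 0.502] turn [-0.     0.002 -0.001]
scene carton1 [([543.0, -70.0, 133.0], 0.84), ([468.0, 312.0, 3.0], 0.73), ([566.0, 316.0, 7.0], 0.68)]
top carton1 [([570.0, 311.0, 5.0], 0.96), ([466.0, 312.0, 11.0], 0.76)]
(568, 313, 75) [575. 327.] [101.  95.] 88
(467, 312, 75) [469. 313.] [65. 48.] 58
(545, 119, 75) none
```

>>> {"api": "play_rows", "payload": {"plan": [[[0.05, 0.304, 0], [0, 0, 0], 0.35], [[0.05, 0.304, 0], [0, 0, 0], 0.35], [[0.05, 0.304, 0], [0, 0, 0], 0.35], [[0.05, 0.304, 0.15], [0, 0, 0], 0.35], [[0.05, 0.304, 0.3], [0, 0, 0], 0.35], [[0.05, 0.304, 0.42], [0, 0, 0], 0.35], [[0.05, 0.304, 0.475], [0, 0, 0], 0.35], [[0.05, 0.304, 0.5], [0, 0, 0], 0.35]]}}

```text
time_s: 31.93
tool_pos: [557.6, -141.2, 49.2]
ee_rot: [-3.139, -0.054, 0.006]
ft_force: [0.6, 0.4, -2.0]
opening: 0.484
grip_force: 20.0
```

>>> {"api": "play_rows", "payload": {"plan": [[[0, 0, 0], [0, 0, 0], 0.35], [[0, 0, 0], [0, 0, 0], 0.58], [[0, 0, 0], [0, 0, 0], 0.58], [[0, 0, 0], [0, 0, 0], 0.58], [[0, 0, -0.1], [0, 0, 0], 0.58], [[0, 0, -0.25], [0, 0, 0], 0.58], [[0, 0, -0.4], [0, 0, 0], 0.58], [[0, 0, -0.52], [0, 0, 0], 0.58]]}}

```text
time_s: 32.6
tool_pos: [559.2, -142.5, 185.3]
ee_rot: [3.14, 0.053, 0.004]
ft_force: [0.2, -0.9, 0.5]
opening: 0.579
grip_force: 0.0
```

>>> {"api": "play_rows", "payload": {"plan": [[[-0.3, -0.8, 0], [0, 0, 0], 0.8], [[-0.3, -0.8, 0], [0, 0, 0], 0.8], [[-0.3, -0.8, 0], [0, 0, 0], 0.8], [[-0.3, -0.8, 0], [0, 0, 0], 0.8], [[-0.3, -0.8, 0], [0, 0, 0], 0.8], [[-0.3, -0.8, 0], [0, 0, 0], 0.8], [[-0.3, -0.8, 0], [0, 0, 0], 0.8]]}}

```text
time_s: 33.18
tool_pos: [476.6, 56.7, 182.8]
ee_rot: [-3.141, -0.058, -0.003]
ft_force: [-0.0, -0.3, -0.2]
opening: 0.798
grip_force: 0.0
```

Run:
```python
from h import *
look(16,('carton1',)); cartons('pics/t16.png')
go((467,313,130),-32)
```

```text
scene carton1 [([463.0, 312.0, 7.0], 0.94), ([559.0, -144.0, 5.0], 0.87), ([567.0, 311.0, 5.0], 0.56)]
top carton1 [([465.0, 311.0, 12.0], 0.86), ([559.0, -143.0, 2.0], 0.78), ([568.0, 315.0, 8.0], 0.66), ([687.0, -190.0, 254.0], 0.44)]
(568, 313, 75) [574. 327.] [101.  95.] 88
(467, 312, 75) [469. 314.] [64. 47.] 58
(545, 119, 75) none
at [477.9  53.8 181.9] yawy -88.15 shift [-0.01  -1.038  0.207] turn [ 0.    -0.    -0.468]
```

>>> {"api": "play_rows", "payload": {"plan": [[[-0.01, -0.99, 0], [0, 0, -0.468], 0.8], [[-0.01, -0.99, 0.2], [0, 0, -0.468], 0.8], [[-0.01, -0.99, 0.2], [0, 0, -0.468], 0.8], [[-0.01, -0.99, 0.2], [0, 0, -0.468], 0.8], [[-0.01, -0.99, 0.2], [0, 0, -0.468], 0.8], [[-0.01, -0.99, 0.2], [0, 0, -0.468], 0.8], [[-0.01, -0.99, 0.2], [0, 0, -0.468], 0.8], [[-0.01, -0.99, 0.2], [0, 0, -0.468], 0.8]]}}

```text
time_s: 34.05
tool_pos: [466.8, 303.4, 130.5]
ee_rot: [-2.74, -1.536, 0.002]
ft_force: [-0.1, -0.8, 0.2]
opening: 0.803
grip_force: 0.0
```

Run:
```python
from h import *
go((467,313,46),-32)
look(17,('carton1',))
```

```text
at [466.8 303.4 130.5] yawy -31.46 shift [ 0.033 -0.019  0.338] turn [-0.     0.     0.004]
scene carton1 [([564.0, 312.0, 2.0], 0.78), ([466.0, 312.0, 6.0], 0.66)]
top carton1 [([553.0, -139.0, 3.0], 0.72), ([466.0, 312.0, 11.0], 0.52), ([566.0, 312.0, 7.0], 0.47)]
```

>>> {"api": "play_rows", "payload": {"plan": [[[0.033, -0.019, 0.12], [0, 0, 0], 0.8], [[0.033, -0.019, 0.25], [0, 0, 0], 0.8], [[0.033, -0.019, 0.335], [0, 0, 0], 0.8], [[0.033, -0.019, 0.335], [0, 0, 0], 0.8], [[0.033, -0.019, 0.335], [0, 0, 0], 0.35], [[0.033, -0.019, 0.335], [0, 0, 0], 0.35], [[0.033, -0.019, 0.335], [0, 0, 0], 0.35], [[0.033, -0.019, 0.335], [0, 0, 0], 0.35]], "force": 20}}

```text
time_s: 34.92
tool_pos: [467.5, 311.8, 49.4]
ee_rot: [2.747, 1.524, 0.004]
ft_force: [-0.1, -0.2, 0.3]
opening: 0.578
grip_force: 0.0
```

>>> {"api": "play_rows", "payload": {"plan": [[[0, 0, 0], [0, 0, 0], 0.35], [[0, 0, 0], [0, 0, 0], 0.35], [[0, 0, 0], [0, 0, 0], 0.35], [[0, 0, -0.1], [0, 0, 0], 0.35], [[0, 0, -0.25], [0, 0, 0], 0.35], [[0, 0, -0.42], [0, 0, 0], 0.35], [[0, 0, -0.54], [0, 0, 0], 0.35], [[0, 0, -0.54], [0, 0, 0], 0.35]]}}

```text
time_s: 35.58
tool_pos: [468.6, 312.8, 189.2]
ee_rot: [2.746, 1.525, 0.015]
ft_force: [0.6, 0.9, -0.7]
opening: 0.483
grip_force: 20.0
```

>>> {"api": "play_rows", "payload": {"plan": [[[-0.82, 0.5, 0], [0, 0, 0.47], 0.35], [[-0.82, 0.5, 0], [0, 0, 0.47], 0.35], [[-0.82, 0.5, 0], [0, 0, 0.47], 0.35], [[-0.82, 0.5, 0], [0, 0, 0.47], 0.35], [[-0.82, 0.5, 0], [0, 0, 0.47], 0.35], [[-0.82, 0.5, 0], [0, 0, 0.47], 0.35], [[-0.82, 0.5, 0], [0, 0, 0.47], 0.35], [[-0.82, 0.5, 0], [0, 0, 0.47], 0.35]]}}

```text
time_s: 36.25
tool_pos: [464.2, 69.8, 182.6]
ee_rot: [-3.141, -0.03, 0.001]
ft_force: [0.7, -0.1, -1.1]
opening: 0.486
grip_force: 20.0
```

Run:
```python
from h import *
s=observe(); print(s['opening'],s['grip_force'])
go((465,-143,49),-88)
look(18,('carton1',)); cartons('pics/t18.png')
```

```text
0.4861607087777314 19.993288815021515
at [464.2  69.8 182.6] yawy -88.89 shift [-0.013  0.851  0.534] turn [-0.     0.    -0.007]
scene carton1 [([462.0, 68.0, 138.0], 0.73), ([557.0, -144.0, 4.0], 0.6), ([564.0, 312.0, 4.0], 0.58), ([616.0, -195.0, 93.0], 0.36)]
top carton1 [([556.0, -141.0, 3.0], 0.87), ([564.0, 312.0, 4.0], 0.79)]
(568, 313, 75) [574. 327.] [101.  95.] 88
(467, 312, 75) none
(545, 119, 75) none
```

>>> {"api": "play_rows", "payload": {"plan": [[[-0.013, 0.851, 0], [0, 0, -0.005], 0.35], [[-0.013, 0.851, 0], [0, 0, -0.005], 0.35], [[-0.013, 0.851, 0], [0, 0, -0.005], 0.35], [[-0.013, 0.851, 0], [0, 0, -0.005], 0.35], [[-0.013, 0.851, 0], [0, 0, -0.005], 0.35], [[-0.013, 0.851, 0], [0, 0, -0.005], 0.35], [[-0.013, 0.851, 0], [0, 0, -0.005], 0.35]]}}

```text
time_s: 37.03
tool_pos: [467.4, -142.8, 182.5]
ee_rot: [-3.141, -0.063, 0.0]
ft_force: [0.3, 0.1, -2.4]
opening: 0.484
grip_force: 20.0
```

>>> {"api": "play_rows", "payload": {"plan": [[[0, 0, 0.15], [0, 0, 0], 0.35], [[0, 0, 0.3], [0, 0, 0], 0.35], [[0, 0, 0.44], [0, 0, 0], 0.35], [[0, 0, 0.5], [0, 0, 0], 0.35], [[0, 0, 0.527], [0, 0, 0], 0.35], [[0, 0, 0.527], [0, 0, 0], 0.35]]}}

```text
time_s: 37.53
tool_pos: [467.0, -139.2, 50.1]
ee_rot: [-3.139, -0.068, 0.004]
ft_force: [-0.8, -0.3, -1.0]
opening: 0.484
grip_force: 20.0
```

Run:
```python
from h import *
s=observe(); print(s['opening'],s['ft_force'].round(1))
go((465,-143,49),-88)
```

```text
0.4843974900686412 [-0.8 -0.3 -1. ]
at [ 467.  -139.2   50.1] yawy -87.52 shift [-0.009  0.015  0.005] turn [-0.001  0.001  0.004]
```

>>> {"api": "play_rows", "payload": {"plan": [[[0, 0, 0], [0, 0, 0], 0.58], [[0, 0, 0], [0, 0, 0], 0.58], [[0, 0, 0], [0, 0, 0], 0.58], [[0, 0, -0.1], [0, 0, 0], 0.58], [[0, 0, -0.25], [0, 0, 0], 0.58], [[0, 0, -0.4], [0, 0, 0], 0.58], [[0, 0, -0.52], [0, 0, 0], 0.58], [[0, 0, -0.52], [0, 0, 0], 0.58]]}}

```text
time_s: 38.2
tool_pos: [469.4, -141.8, 187.1]
ee_rot: [3.137, 0.063, 0.014]
ft_force: [0.3, -0.0, 0.3]
opening: 0.581
grip_force: 0.0
```

>>> {"api": "play_rows", "payload": {"plan": [[[0.1, -0.95, 0], [0, 0, 0], 0.8], [[0.1, -0.95, 0], [0, 0, 0], 0.8], [[0.1, -0.95, 0], [0, 0, 0], 0.8], [[0.1, -0.95, 0], [0, 0, 0], 0.8], [[0.1, -0.95, 0], [0, 0, 0], 0.8], [[0.1, -0.95, 0], [0, 0, 0], 0.8], [[0.1, -0.95, 0], [0, 0, 0], 0.8], [[0.1, -0.95, 0], [0, 0, 0], 0.8]]}}

```text
time_s: 38.87
tool_pos: [482.7, 98.6, 181.0]
ee_rot: [-3.141, -0.068, -0.0]
ft_force: [0.2, -0.1, 0.0]
opening: 0.8
grip_force: 0.0
```

Run:
```python
from h import *
look(19,('carton1','jar1'))
go((567,312.5,130),-21)
im=cv2.imread('pics/t19.png'); hsv=cv2.cvtColor(im,cv2.COLOR_BGR2HSV)
u,v=proj('top',(567,312.5,75))[0].astype(int)
a=cv2.resize(im[v-25:v+25,u-30:u+30],(480,400),interpolation=cv2.INTER_CUBIC)
b=cv2.resize(im[155:260,270:430],(800,525),interpolation=cv2.INTER_CUBIC)
o=np.zeros((600,800,3),np.uint8); o[:210,:320]=cv2.resize(b,(320,210)); o[:400,320:800]=a; cv2.imwrite('pics/crop19.png',o); print(u,v)
```

```text
scene carton1 [([463.0, -138.0, 6.0], 0.76), ([558.0, -145.0, 6.0], 0.66), ([564.0, 315.0, 2.0], 0.65), ([386.0, -483.0, -1.0], 0.29), ([615.0, -194.0, 91.0], 0.27)]
scene jar1 [([457.0, -253.0, 2.0], 0.73), ([559.0, -252.0, 7.0], 0.5), ([688.0, -193.0, 250.0], 0.16)]
top carton1 [([568.0, 310.0, 3.0], 0.86), ([556.0, -142.0, 2.0], 0.73), ([465.0, -141.0, 12.0], 0.7)]
top jar1 [([460.0, -332.0, 8.0], 0.91), ([459.0, -255.0, 2.0], 0.76), ([693.0, -23.0, -1.0], 0.63), ([554.0, -250.0, 7.0], 0.62), ([519.0, -196.0, 0.0], 0.58)]
at [483.1  96.2 181.2] yawy -87.81 shift [ 0.369 -0.852  0.205] turn [ 0.    -0.    -0.557]
172 202
```

View pics/crop19.png

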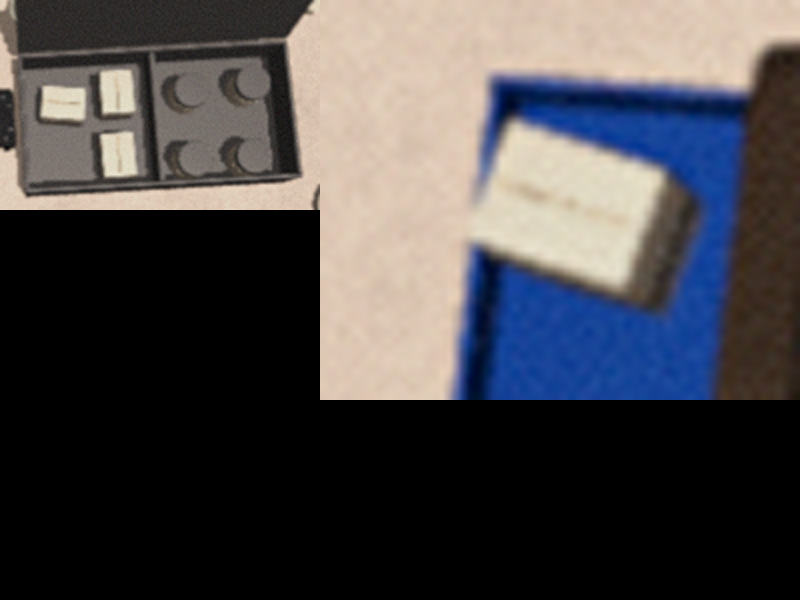

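The crop shows the case with 3 cartons in the left and 4 jars in the right compartment. The last carton is in the bin corner, with its long edge tilted 18°.

>>> {"api": "play_rows", "payload": {"plan": [[[0.37, -0.85, 0], [0, 0, -0.578], 0.8], [[0.37, -0.85, 0.2], [0, 0, -0.578], 0.8], [[0.37, -0.85, 0.2], [0, 0, -0.578], 0.8], [[0.37, -0.85, 0.2], [0, 0, -0.578], 0.8], [[0.37, -0.85, 0.2], [0, 0, -0.578], 0.8], [[0.37, -0.85, 0.2], [0, 0, -0.578], 0.8], [[0.37, -0.85, 0.2], [0, 0, -0.578], 0.8], [[0.37, -0.85, 0.2], [0, 0, -0.578], 0.8]]}}

```text
time_s: 39.83
tool_pos: [567.1, 313.9, 129.8]
ee_rot: [-2.721, -1.57, 0.002]
ft_force: [0.3, -0.9, 0.0]
opening: 0.799
grip_force: 0.0
```

>>> {"api": "play_rows", "payload": {"plan": [[[0, 0, 0], [0, 0, -0.1], 0.8], [[0, 0, 0], [0, 0, -0.1], 0.8], [[0, 0, 0], [0, 0, -0.1], 0.8]]}}

```text
time_s: 40.08
tool_pos: [567.3, 312.4, 131.0]
ee_rot: [-2.546, -1.841, 0.0]
ft_force: [-0.0, 0.2, -0.7]
opening: 0.802
grip_force: 0.0
```

Run:
```python
from h import *
print(at_z('top',(173.4,202.75),75))
go((567,311,46),-18.5)
look(20,('carton1',))
```

```text
[567.07510232 309.52110623  75.        ]
at [567.3 312.4 131. ] yawy -18.26 shift [-0.006  0.001  0.34 ] turn [-0.     0.     0.002]
scene carton1 [([465.0, -138.0, 6.0], 0.85), ([566.0, 313.0, 4.0], 0.8), ([556.0, -140.0, 5.0], 0.71)]
top carton1 [([467.0, -140.0, 11.0], 0.77), ([554.0, -141.0, 4.0], 0.72), ([567.0, 310.0, 3.0], 0.57)]
```

>>> {"api": "play_rows", "payload": {"plan": [[[-0.005, 0, 0.12], [0, 0, 0], 0.8], [[-0.005, 0, 0.25], [0, 0, 0], 0.8], [[-0.005, 0, 0.335], [0, 0, 0], 0.8], [[-0.005, 0, 0.335], [0, 0, 0], 0.8], [[-0.005, 0, 0.335], [0, 0, 0], 0.35], [[-0.005, 0, 0.335], [0, 0, 0], 0.35], [[-0.005, 0, 0.335], [0, 0, 0], 0.35], [[-0.005, 0, 0.335], [0, 0, 0], 0.35]], "force": 20}}

```text
time_s: 40.95
tool_pos: [567.2, 312.3, 49.0]
ee_rot: [2.548, 1.837, 0.004]
ft_force: [-0.4, 0.3, 0.6]
opening: 0.574
grip_force: 0.0
```

>>> {"api": "play_rows", "payload": {"plan": [[[0, 0, 0], [0, 0, 0], 0.35], [[0, 0, 0], [0, 0, 0], 0.35], [[0, 0, 0], [0, 0, 0], 0.35], [[0, 0, -0.1], [0, 0, 0], 0.35], [[0, 0, -0.25], [0, 0, 0], 0.35], [[0, 0, -0.42], [0, 0, 0], 0.35], [[0, 0, -0.54], [0, 0, 0], 0.35], [[0, 0, -0.54], [0, 0, 0], 0.35]]}}

```text
time_s: 41.62
tool_pos: [568.6, 313.0, 189.4]
ee_rot: [2.547, 1.836, 0.016]
ft_force: [0.4, 0.2, -0.5]
opening: 0.486
grip_force: 19.9
```

>>> {"api": "play_rows", "payload": {"plan": [[[-0.93, -0.03, 0], [0, 0, 0.583], 0.35], [[-0.93, -0.03, 0], [0, 0, 0.583], 0.35], [[-0.93, -0.03, 0], [0, 0, 0.583], 0.35], [[-0.93, -0.03, 0], [0, 0, 0.583], 0.35], [[-0.93, -0.03, 0], [0, 0, 0.583], 0.35], [[-0.93, -0.03, 0], [0, 0, 0.583], 0.35], [[-0.93, -0.03, 0], [0, 0, 0.583], 0.35], [[-0.93, -0.03, 0], [0, 0, 0.583], 0.35]]}}

```text
time_s: 42.28
tool_pos: [485.4, 92.4, 182.4]
ee_rot: [-3.119, -0.377, -0.0]
ft_force: [0.4, 0.0, -0.9]
opening: 0.486
grip_force: 19.9
```

Run:
```python
from h import *
s=observe(); print(s['opening'],s['grip_force'])
go((465,-51,180),-88)
look(21,('carton1',))
```

```text
0.4862048226524352 19.89773154258728
at [485.4  92.4 182.4] yawy -76.22 shift [-0.216  0.537  0.01 ] turn [-0.    -0.     0.098]
scene carton1 [([483.0, 93.0, 137.0], 0.85), ([559.0, -142.0, 6.0], 0.81), ([467.0, -141.0, 7.0], 0.75)]
top carton1 [([552.0, -142.0, 5.0], 0.81), ([466.0, -138.0, 15.0], 0.67)]
```

>>> {"api": "play_rows", "payload": {"plan": [[[-0.225, 0.572, 0], [0, 0, 0.098], 0.35], [[-0.225, 0.572, 0], [0, 0, 0.098], 0.35], [[-0.225, 0.572, 0], [0, 0, 0.098], 0.35], [[-0.225, 0.572, 0], [0, 0, 0.098], 0.35], [[-0.225, 0.572, 0], [0, 0, 0.098], 0.35], [[-0.225, 0.572, 0], [0, 0, 0.098], 0.35]]}}

```text
time_s: 42.98
tool_pos: [466.6, -59.6, 182.2]
ee_rot: [-3.141, -0.071, 0.0]
ft_force: [0.7, 0.3, -0.7]
opening: 0.484
grip_force: 19.9
```

>>> {"api": "play_rows", "payload": {"plan": [[[0, 0, 0.15], [0, 0, 0], 0.35], [[0, 0, 0.3], [0, 0, 0], 0.35], [[0, 0, 0.44], [0, 0, 0], 0.35], [[0, 0, 0.5], [0, 0, 0], 0.35], [[0, 0, 0.527], [0, 0, 0], 0.35], [[0, 0, 0.527], [0, 0, 0], 0.35]]}}

```text
time_s: 43.48
tool_pos: [466.5, -57.4, 49.6]
ee_rot: [-3.14, -0.074, 0.003]
ft_force: [0.1, 0.3, -1.5]
opening: 0.483
grip_force: 20.0
```

Run:
```python
from h import *
s=observe(); print(s['opening'],s['ft_force'].round(1))
go((465,-60,50),-88)
```

```text
0.482822155156031 [ 0.1  0.3 -1.5]
at [466.5 -57.4  49.6] yawy -87.29 shift [-0.006  0.01  -0.002] turn [-0.     0.001  0.006]
```

>>> {"api": "play_rows", "payload": {"plan": [[[0, 0, 0], [0, 0, 0], 0.58], [[0, 0, 0], [0, 0, 0], 0.58], [[0, 0, 0], [0, 0, 0], 0.58], [[0, 0, -0.1], [0, 0, 0], 0.58], [[0, 0, -0.25], [0, 0, 0], 0.58], [[0, 0, -0.4], [0, 0, 0], 0.58], [[0, 0, -0.55], [0, 0, 0], 0.58], [[0, 0, -0.7], [0, 0, 0], 0.58]]}}

```text
time_s: 44.15
tool_pos: [466.3, -58.5, 228.3]
ee_rot: [3.141, 0.07, 0.002]
ft_force: [0.2, -0.1, -0.2]
opening: 0.583
grip_force: 0.0
```

>>> {"api": "play_rows", "payload": {"plan": [[[-0.1, -0.3, -0.15], [0, 0, -0.748], 0.4], [[-0.1, -0.3, -0.3], [0, 0, -0.748], 0.4], [[-0.1, -0.3, -0.6], [0, 0, -0.748], 0.4], [[-0.1, -0.3, -0.6], [0, 0, -0.748], 0.4], [[-0.1, -0.3, -0.6], [0, 0, -0.748], 0.4], [[-0.1, -0.3, -0.6], [0, 0, -0.748], 0.4], [[-0.1, -0.3, -0.6], [0, 0, -0.748], 0.4], [[-0.1, -0.3, -0.6], [0, 0, -0.748], 0.4]]}}

```text
time_s: 44.82
tool_pos: [438.0, 15.4, 376.7]
ee_rot: [2.717, 1.575, 0.003]
ft_force: [-0.5, 0.3, 0.3]
opening: 0.396
grip_force: 0.0
```

Run:
```python
from h import *
look(22,('carton1','jar1','lid_handle'))
go((690,-191,380),2)
a=cv2.imread('pics/s22.png')[80:240,190:350]; b=cv2.imread('pics/t22.png')[130:270,260:440]
o=np.zeros((430,800,3),np.uint8); o[:400,:400]=cv2.resize(a,(400,400)); o[:311,400:800]=cv2.resize(b,(400,311)); cv2.imwrite('pics/crop22.png',o)
```

```text
scene carton1 [([556.0, -141.0, 3.0], 0.9), ([466.0, -140.0, 7.0], 0.86), ([464.0, -58.0, 6.0], 0.56)]
scene jar1 [([457.0, -252.0, 5.0], 0.73), ([457.0, -334.0, 7.0], 0.65)]
scene lid_handle [([688.0, -190.0, 250.0], 0.79)]
top carton1 [([467.0, -139.0, 13.0], 0.57), ([469.0, -58.0, 6.0], 0.54)]
top jar1 [([556.0, -248.0, 5.0], 0.86), ([457.0, -334.0, 7.0], 0.77), ([459.0, -252.0, 1.0], 0.62)]
top lid_handle [([690.0, -195.0, 251.0], 0.65)]
at [438.4  15.1 375.6] yawy -30.3 shift [-0.204  1.285 -0.017] turn [ 0.    -0.    -0.269]
```

View pics/crop22.png

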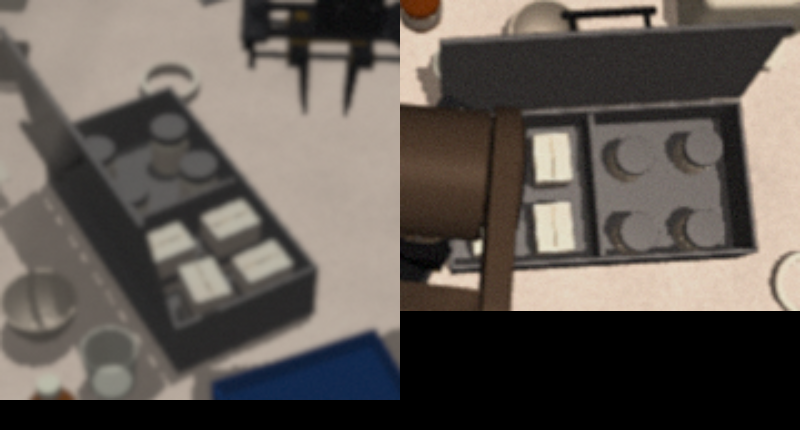

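The crop shows 4 cartons and 4 jars standing in their compartments and the bin empty. Now close the lid.

>>> {"api": "play_rows", "payload": {"plan": [[[-0.1, 0.64, 0], [0, 0, -0.269], 0.24], [[-0.1, 0.64, 0], [0, 0, -0.269], 0.24], [[-0.1, 0.64, 0], [0, 0, -0.269], 0.24], [[-0.1, 0.64, 0], [0, 0, -0.269], 0.24], [[-0.1, 0.64, 0], [0, 0, -0.269], 0.24], [[-0.1, 0.64, 0], [0, 0, -0.269], 0.24], [[-0.1, 0.64, 0], [0, 0, -0.269], 0.24]]}}

```text
time_s: 45.8
tool_pos: [564.0, -86.9, 375.2]
ee_rot: [-2.184, -2.257, 0.0]
ft_force: [-0.0, -0.0, -0.8]
opening: 0.243
grip_force: 0.0
```

Run:
```python
from h import *
go((689.5,-191,370),2)
```

```text
at [564.  -86.9 375.2] yawy 1.89 shift [-0.433  0.488  0.02 ] turn [-0.    -0.    -0.001]
```

>>> {"api": "play_rows", "payload": {"plan": [[[-0.433, 0.479, 0], [0, 0, 0], 0.24], [[-0.433, 0.479, 0], [0, 0, 0], 0.24], [[-0.433, 0.479, 0], [0, 0, 0], 0.24], [[-0.433, 0.479, 0], [0, 0, 0], 0.24], [[-0.433, 0.479, 0], [0, 0, 0], 0.24], [[-0.433, 0.479, 0], [0, 0, 0], 0.24], [[-0.433, 0.479, 0], [0, 0, 0], 0.24]]}}

```text
time_s: 46.38
tool_pos: [687.2, -189.7, 376.0]
ee_rot: [-2.182, -2.26, -0.0]
ft_force: [0.6, -0.3, 0.3]
opening: 0.24
grip_force: 0.0
```

Run:
```python
from h import *
go((687,-191,236),2)
```

```text
at [ 687.2 -189.7  376. ] yawy 2.02 shift [-0.005 -0.001  0.56 ] turn [ 0. -0.  0.]
```

>>> {"api": "play_rows", "payload": {"plan": [[[0, 0, 0.15], [0, 0, 0], 0.24], [[0, 0, 0.3], [0, 0, 0], 0.24], [[0, 0, 0.42], [0, 0, 0], 0.24], [[0, 0, 0.45], [0, 0, 0], 0.24], [[0, 0, 0.47], [0, 0, 0], 0.24], [[0, 0, 0.49], [0, 0, 0], 0.24]]}}

```text
time_s: 46.88
tool_pos: [688.1, -190.2, 255.4]
ee_rot: [2.178, 2.26, 0.002]
ft_force: [0.8, -0.0, 0.6]
opening: 0.238
grip_force: 0.0
```

>>> {"api": "play_rows", "payload": {"plan": [[[0, 0, 0.03], [0, 0, 0], 0.24], [[0, 0, 0.07], [0, 0, 0], 0.24], [[0, 0, 0.07], [0, 0, 0], 0.24], [[0, 0, 0.07], [0, 0, 0], 0], [[0, 0, 0.07], [0, 0, 0], 0], [[0, 0, 0.07], [0, 0, 0], 0], [[0, 0, 0.07], [0, 0, 0], 0], [[0, 0, 0.07], [0, 0, 0], 0]], "force": 12}}

```text
time_s: 47.55
tool_pos: [688.1, -190.8, 236.2]
ee_rot: [2.18, 2.261, 0.001]
ft_force: [1.5, -0.5, 2.2]
opening: 0.109
grip_force: 12.0
```

Run:
```python
from h import *
s=observe(); print(s['tool_pos'].round(1),s['ft_force'].round(1),s['opening'],s['grip_force'])
r=175.4;p=lambda a:np.array([-r*np.cos(np.radians(a)),r*np.sin(np.radians(a))])
for a0,L in((113.5,(108,103,98,93,88,83,78,73)),(73,(68,63,58,53,48,43,38)),(38,(33,28,23,18,14.2,13))):
    for a in L:
        d=(p(a)-p(a0))/250; print(a0,a,d.round(3)*[1,-1])
```

```text
[ 688.1 -190.8  236.2] [ 1.5 -0.5  2.2] 0.10850046745865448 11.999658644199371
113.5 108 [-0.063 -0.024]
113.5 103 [-0.122 -0.04 ]
113.5 98 [-0.182 -0.051]
113.5 93 [-0.243 -0.057]
113.5 88 [-0.304 -0.058]
113.5 83 [-0.365 -0.053]
113.5 78 [-0.426 -0.043]
113.5 73 [-0.485 -0.028]
73 68 [-0.058  0.02 ]
73 63 [-0.113  0.046]
73 58 [-0.167  0.076]
73 53 [-0.217  0.111]
73 48 [-0.264  0.15 ]
73 43 [-0.308  0.192]
73 38 [-0.348  0.239]
38 33 [-0.036  0.05 ]
38 28 [-0.067  0.103]
38 23 [-0.093  0.158]
38 18 [-0.114  0.215]
38 14.2 [-0.127  0.26 ]
38 13 [-0.131  0.274]
```

>>> {"api": "play_rows", "payload": {"plan": [[[0, -0.063, -0.024], [0, 0, 0], 0], [[0, -0.122, -0.04], [0, 0, 0], 0], [[0, -0.182, -0.051], [0, 0, 0], 0], [[0, -0.243, -0.057], [0, 0, 0], 0], [[0, -0.304, -0.058], [0, 0, 0], 0], [[0, -0.304, -0.058], [0, 0, 0], 0]]}}

```text
time_s: 48.05
tool_pos: [610.1, -193.1, 251.0]
ee_rot: [-2.18, -2.261, -0.0]
ft_force: [-2.7, 3.3, 4.1]
opening: 0.112
grip_force: 12.0
```

>>> {"api": "play_rows", "payload": {"plan": [[[0, -0.061, 0.003], [0, 0, 0], 0], [[0, -0.122, 0.013], [0, 0, 0], 0], [[0, -0.181, 0.028], [0, 0, 0], 0], [[0, -0.239, 0.048], [0, 0, 0], 0], [[0, -0.294, 0.074], [0, 0, 0], 0], [[0, -0.294, 0.074], [0, 0, 0], 0]]}}

```text
time_s: 48.55
tool_pos: [536.8, -196.0, 230.9]
ee_rot: [-2.179, -2.26, 0.002]
ft_force: [-3.8, 3.2, -0.7]
opening: 0.11
grip_force: 12.0
```

>>> {"api": "play_rows", "payload": {"plan": [[[0, -0.054, 0.03], [0, 0, 0], 0], [[0, -0.104, 0.065], [0, 0, 0], 0], [[0, -0.151, 0.104], [0, 0, 0], 0], [[0, -0.195, 0.146], [0, 0, 0], 0], [[0, -0.235, 0.193], [0, 0, 0], 0], [[0, -0.235, 0.193], [0, 0, 0], 0]]}}

```text
time_s: 49.05
tool_pos: [479.4, -198.3, 181.9]
ee_rot: [-2.18, -2.26, 0.001]
ft_force: [1.0, 2.5, -4.6]
opening: 0.109
grip_force: 12.0
```

>>> {"api": "play_rows", "payload": {"plan": [[[0, -0.036, 0.05], [0, 0, 0], 0], [[0, -0.067, 0.103], [0, 0, 0], 0], [[0, -0.093, 0.158], [0, 0, 0], 0], [[0, -0.114, 0.215], [0, 0, 0], 0], [[0, -0.12, 0.238], [0, 0, 0], 0], [[0, -0.126, 0.257], [0, 0, 0], 0], [[0, -0.126, 0.257], [0, 0, 0], 0]]}}

```text
time_s: 49.63
tool_pos: [449.9, -200.1, 119.3]
ee_rot: [2.179, 2.26, 0.001]
ft_force: [7.1, 1.2, -5.4]
opening: 0.111
grip_force: 12.0
```

Run:
```python
from h import *
s=observe(); print(s['tool_pos'].round(1),s['ft_force'].round(1))
look(23,('lid_handle','lid_hinge'))
```

```text
[ 449.9 -200.1  119.3] [ 7.1  1.2 -5.4]
scene lid_handle [([450.0, -199.0, 132.0], 0.68), ([518.0, -196.0, 3.0], 0.26)]
scene lid_hinge [([618.0, -194.0, 91.0], 0.84)]
top lid_handle [([464.0, 519.0, 3.0], 0.21)]
top lid_hinge [([619.0, -197.0, 90.0], 0.6)]
```

>>> {"api": "play_rows", "payload": {"plan": [[[0, 0, 0.012], [0, 0, 0], 0], [[0, 0, 0.024], [0, 0, 0], 0], [[0, 0, 0.024], [0, 0, 0], 0]]}}

```text
time_s: 50.18
tool_pos: [450.0, -200.4, 114.4]
ee_rot: [2.178, 2.26, 0.001]
ft_force: [0.9, -0.0, 6.7]
opening: 0.111
grip_force: 12.0
```

>>> {"api": "play_rows", "payload": {"plan": [[[0, 0, 0.012], [0, 0, 0], 0], [[0, 0, 0.02], [0, 0, 0], 0], [[0, 0, 0.02], [0, 0, 0], 0], [[0, 0, 0.005], [0, 0, 0], 0.25], [[0, 0, 0], [0, 0, 0], 0.25], [[0, 0, 0], [0, 0, 0], 0.25], [[0, 0, 0], [0, 0, 0], 0.25]]}}

```text
time_s: 50.77
tool_pos: [448.3, -199.5, 113.2]
ee_rot: [-2.18, -2.262, 0.0]
ft_force: [0.4, 0.4, -1.0]
opening: 0.246
grip_force: 0.0
```

>>> {"api": "play_rows", "payload": {"plan": [[[0, 0, -0.1], [0, 0, 0], 0.25], [[0, 0, -0.22], [0, 0, 0], 0.25], [[0, 0, -0.22], [0, 0, 0], 0], [[0, 0, -0.22], [0, 0, 0], 0], [[0, 0, -0.22], [0, 0, 0], 0], [[0, 0, -0.22], [0, 0, 0], 0], [[0, 0, -0.22], [0, 0, 0], 0]]}}

```text
time_s: 51.35
tool_pos: [447.8, -199.3, 167.1]
ee_rot: [-2.179, -2.26, 0.001]
ft_force: [-0.5, 0.5, 0.6]
opening: 0.009
grip_force: 0.0
```

Run:
```python
from h import *
s=observe(); print(s['tool_pos'].round(1),s['ft_force'].round(1),s['opening'])
look(24,('lid_handle',))
```

```text
[ 447.8 -199.3  167.1] [-0.5  0.5  0.6] 0.009075576876770316
scene lid_handle [([447.0, -196.0, 132.0], 0.83)]
top lid_handle []
```

>>> {"api": "play_rows", "payload": {"plan": [[[0, 0.004, 0.06], [0, 0, 0], 0], [[0, 0.004, 0.1], [0, 0, 0], 0], [[0, 0.004, 0.112], [0, 0, 0], 0], [[0, 0.004, 0.118], [0, 0, 0], 0], [[0, 0.004, 0.118], [0, 0, 0], 0]]}}

```text
time_s: 51.97
tool_pos: [448.8, -199.2, 139.1]
ee_rot: [-2.179, -2.261, 0.0]
ft_force: [-3.3, 0.8, 6.7]
opening: 0.006
grip_force: 3.4
```

>>> {"api": "play_rows", "payload": {"plan": [[[0, 0, 0.006], [0, 0, 0], 0], [[0, 0, 0.01], [0, 0, 0], 0], [[0, 0, 0.01], [0, 0, 0], 0], [[0, 0, 0.01], [0, 0, 0], 0]]}}

```text
time_s: 52.3
tool_pos: [448.9, -199.3, 138.6]
ee_rot: [2.18, 2.262, 0.0]
ft_force: [-11.3, 6.1, 35.9]
opening: 0.003
grip_force: 17.6
```

Firmly shut: the lid resists 36 N at the nominal height. Retreat and check.

>>> {"api": "play_rows", "payload": {"plan": [[[0, 0, -0.1], [0, 0, 0], 0], [[0, 0, -0.25], [0, 0, 0], 0], [[0, 0, -0.4], [0, 0, 0], 0], [[0.3, -0.1, -0.6], [0, 0, 0], 0], [[0.9, -0.1, -0.6], [0, 0, 0], 0], [[0.9, -0.1, -0.6], [0, 0, 0], 0], [[0.9, -0.1, -0.6], [0, 0, 0], 0], [[0.9, -0.1, -0.6], [0, 0, 0], 0]]}}

```text
time_s: 52.97
tool_pos: [418.2, -0.9, 283.0]
ee_rot: [2.181, 2.26, 0.001]
ft_force: [1.6, 0.8, 0.5]
opening: 0.003
grip_force: 0.0
```

>>> {"api": "play_rows", "payload": {"plan": [[[0.6, 0, 0], [0, 0, 0], 0], [[0.6, 0, 0], [0, 0, 0], 0], [[0.6, 0, 0], [0, 0, 0], 0], [[0.6, 0, 0], [0, 0, 0], 0], [[0.6, 0, 0], [0, 0, 0], 0], [[0.6, 0, 0], [0, 0, 0], 0]]}}

```text
time_s: 53.47
tool_pos: [413.1, 148.4, 282.3]
ee_rot: [-2.177, -2.265, 0.0]
ft_force: [0.5, -0.2, -0.3]
opening: 0.007
grip_force: 0.0
```

Run:
```python
from h import *
look(25,('lid_handle','lid_hinge','mortar','measuring_cup','calculator'))
s=observe(); print(s['time_s'],s['tool_pos'],s['qd'].round(3))
```

```text
scene lid_handle [([450.0, -198.0, 132.0], 0.87)]
scene lid_hinge [([617.0, -193.0, 89.0], 0.86)]
scene mortar []
scene measuring_cup [([693.0, -22.0, 2.0], 0.67)]
scene calculator []
top lid_handle [([450.0, -199.0, 132.0], 0.66)]
top lid_hinge [([617.0, -196.0, 93.0], 0.93)]
top mortar []
top measuring_cup [([692.0, -22.0, -4.0], 0.7)]
top calculator [([448.0, -199.0, 134.0], 0.32)]
54.0667 [413.52503499 147.20271312 282.2195251 ] [0.006 0.001 0.001 0.001 0.    0.001]
```

View pics/s25.png

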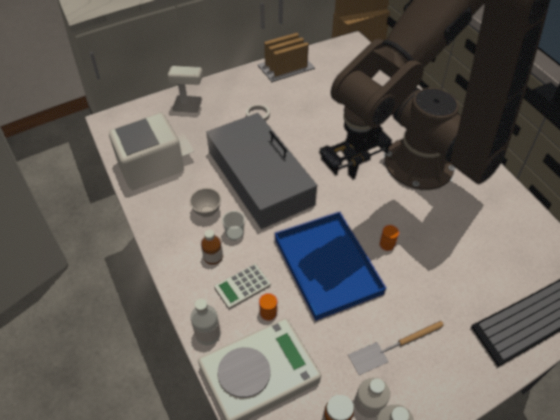

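The picture shows the case shut at (260,165), the bin empty at (330,265), and the bystanders unmoved. Handing in.

```bash
python3 -c "
from plant import sign_off
print(sign_off())"
```

```text
the job is handed in; nothing more can be done
None
```

All three jars and three cartons are standing in their compartments with the packed jar and carton, the lid is pressed fully shut, nothing else on the table appears moved, and the job is handed in at about 54 s.

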